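# Hang the shelf on the bench rail and stack the finished boards on it with separators

### The job

Pick up the white shelf by its tab, tip it so that its foot swings out towards you and its angled rear strip passes over the cleat on the bench upstand, then lower it to lock level at about the middle of the cleat and let go. Then stack every finished circuit board on the middle of the hanging shelf, component side up and long side front to back, squared up in one neat stack, with one separator sheet between each board and the next, so that no two boards touch and no two sheets lie together in the stack; any sheet left over stays where it is. Leave the carton, the tape and the screwdriver where they are.

Things in the scene. Friction and masses are not known exactly. Their poses are not given: they have to be found in the camera images.
- upstand: fixed grey bench upstand: board 280 mm wide (y), 179 mm high, 18 mm thick, nothing above it. Origin on the bench below the middle of its front face (its plane x = 0); x away from the robot, into the board, z up
- rail_edge (a point): middle of the upper free edge of the upstand's aluminium cleat, 18 mm in front of the front face, 172 mm above the bench; axes as the upstand's. The cleat is a 5 mm plate, full width, that leaves the face 141 mm above the bench and slopes up and outwards at 55 deg; the V gap between it and the board is 18 mm wide at this edge
- shelf: white hang-on shelf, 0.45 kg, at first standing on the bench; origin at the centre of the floor's underside, z up, x to its back. Floor 140 (x) x 160 (y) x 5 mm, 12 mm high rim at front and sides; back plate x = 62 to 70 mm, 130 mm high. Hung fully home its origin lies 96 mm in front of the upstand's front face and 60 mm above the bench, axes as the upstand's
- shelf_strip (a point): middle of the lower free edge of the shelf's angled rear strip, at (93.5, 0, 95) mm in the shelf's frame. The strip is a 5 mm plate, full width, that leaves the back plate at z = 128 mm and slopes down and backwards at 55 deg. Fully home, this point lies about 17 mm below and 15 mm behind (+x) rail_edge
- shelf_foot (a point): middle of the rear face of the shelf's foot batten (20 mm high, full width), at (96, 0, 10) mm in the shelf's frame; it rests against the upstand's front face when the shelf hangs
- shelf_grip (a point): middle of the shelf's black grip tab, at (65, 0, 152) mm in the shelf's frame: 70 mm wide, 10 mm thick (x = 60 to 70 mm), from the back plate's top (z = 130) to z = 175 mm; gripped from above across its thickness, along the shelf's x
- shelf_middle (a point): where the stack is to be centred, on top of the shelf's floor, at (-10, 0, 5) mm in the shelf's frame
- board1: circuit board in a black carrier tray, 90 x 66 x 22 mm (its x, y, z); flat underside and flat rim, all components below the rim; origin at the centre of the underside, z up out of the component side; about 0.16 kg. All boards are alike; 3 or 4 are present, lying flat on the bench
- board2: circuit board in a black carrier tray, 90 x 66 x 22 mm (its x, y, z); flat underside and flat rim, all components below the rim; origin at the centre of the underside, z up out of the component side; about 0.16 kg. All boards are alike; 3 or 4 are present, lying flat on the bench
- board3: circuit board in a black carrier tray, 90 x 66 x 22 mm (its x, y, z); flat underside and flat rim, all components below the rim; origin at the centre of the underside, z up out of the component side; about 0.16 kg. All boards are alike; 3 or 4 are present, lying flat on the bench
- board4: circuit board in a black carrier tray, 90 x 66 x 22 mm (its x, y, z); flat underside and flat rim, all components below the rim; origin at the centre of the underside, z up out of the component side; about 0.16 kg. All boards are alike; 3 or 4 are present, lying flat on the bench
- sheet1: light grey rigid fluted plastic separator sheet, 90 x 66 x 10 mm (its x, y, z), origin at the centre of its underside, about 0.04 kg. Three alike lie in one pile on the bench: sheet1 at the bottom, sheet3 on top
- sheet2: light grey rigid fluted plastic separator sheet, 90 x 66 x 10 mm (its x, y, z), origin at the centre of its underside, about 0.04 kg. Three alike lie in one pile on the bench: sheet1 at the bottom, sheet3 on top
- sheet3: light grey rigid fluted plastic separator sheet, 90 x 66 x 10 mm (its x, y, z), origin at the centre of its underside, about 0.04 kg. Three alike lie in one pile on the bench: sheet1 at the bottom, sheet3 on top
- carton: closed cardboard box 90 x 100 x 60 mm standing on the bench, origin at the centre of its underside; to be left alone
- tape_roll: yellow roll of tape, 76 mm across, 25 mm high, lying flat, origin at the centre of its underside; to be left alone
- driver: screwdriver 200 mm long lying on the bench; to be left alone

How it is judged (in metres and radians):
On the way, in this order (a step that is already met when the one before it is completed fails the run):
1. the shelf's rear strip is brought over the cleat with the shelf tipped (by more than 4 degrees) (x of shelf_strip in the frame of rail_edge between -0.04 and 0.04 m and y of shelf_strip in the frame of rail_edge between -0.04 and 0.04 m and z of shelf_strip in the frame of rail_edge between -0.005 and 0.06 m and angle between shelf's own z axis and vertical above 0.07 rad), for 0.05 s.
2. the shelf hangs on the cleat, level, strip fully down behind it, and has been let go (z of shelf_strip in the frame of rail_edge below -0.009 m and x of shelf_strip in the frame of rail_edge above 0.004 m and y of shelf_strip in the frame of rail_edge between -0.04 and 0.04 m and angle between shelf's own z axis and vertical below 0.06 rad and height (world z) of shelf above 0.05 m and angle between the y axis of shelf and the y axis of upstand, either way round below 0.06 rad and contact force between the fingers and shelf below 0.3 N and linear speed of shelf below 0.02 m/s), for 0.2 s.
At the end, for the whole second after the job is handed in: Shelf level (3.4 deg), home on the cleat within 40 mm of its middle. Every board at rest on it, face up, within 15 mm of shelf_middle and 11 deg of square; no two boards touch. Each sheet likewise in the stack, no two together, or off the shelf on the bench (z of shelf_strip in the frame of rail_edge below -0.009 m and x of shelf_strip in the frame of rail_edge above 0.004 m and y of shelf_strip in the frame of rail_edge between -0.04 and 0.04 m and angle between shelf's own z axis and vertical below 0.06 rad and height (world z) of shelf above 0.05 m and angle between the y axis of shelf and the y axis of upstand, either way round below 0.06 rad and linear speed of each of shelf, board1, board2, board3, board4 below 0.01 m/s and horizontal distance between each of board1, board2, board3, board4 and shelf_middle below 0.015 m and z of board1 in the frame of shelf between 0 and 0.115 m and angle between each of board1, board2, board3, board4's own z axis and vertical below 0.08 rad and angle between the x axis of each of board1, board2, board3, board4 and the x axis of shelf, either way round below 0.2 rad and z of board2 in the frame of shelf between 0 and 0.115 m and z of board3 in the frame of shelf between 0 and 0.115 m and z of board4 in the frame of shelf between 0 and 0.115 m and contact force between board1 and board2 below 0.05 N and contact force between each of board1, board2 and board3 below 0.05 N and contact force between each of board1, board2, board3 and board4 below 0.05 N and (height (world z) of sheet1 below 0.045 m or (horizontal distance between sheet1 and shelf_middle below 0.015 m and angle between the x axis of sheet1 and the x axis of shelf, either way round below 0.2 rad)) and (height (world z) of sheet2 below 0.045 m or (horizontal distance between sheet2 and shelf_middle below 0.015 m and angle between the x axis of sheet2 and the x axis of shelf, either way round below 0.2 rad)) and (height (world z) of sheet3 below 0.045 m or (horizontal distance between sheet3 and shelf_middle below 0.015 m and angle between the x axis of sheet3 and the x axis of shelf, either way round below 0.2 rad)) and (contact force between sheet1 and sheet2 below 0.05 N or height (world z) of sheet1 below 0.045 m) and (contact force between sheet1 and sheet3 below 0.05 N or height (world z) of sheet1 below 0.045 m) and (contact force between sheet2 and sheet3 below 0.05 N or height (world z) of sheet2 below 0.045 m)).
It fails at once if the carton, the tape or the screwdriver is moved by more than 30 mm (distance of any of carton, tape_roll, driver from where it was at the start of the episode above 0.03 m).
Of board1, board2, board3, board4 only 3 to 4 are there at a start; the rules pass over those that are not, and their reading is None.
At some moment in a run one of board1, board2, board3, board4 may be knocked a few centimetres aside while the robot is not near it.
It also fails if it takes over 210 s, if anything falls off the work surface, if the arm or the gripper's body presses on something with over 40 N, if the wrist force passes 120 N, or if a joint passes its speed limit or range.

### The arm

A 6-joint arm with a two-finger parallel gripper is mounted at the origin on the work surface. World frame = base frame: x ahead of the robot, y to its left, z up, the work surface at z = 0. Lengths are in m, angles in degrees, forces in N, time in s.
With the tool pointing down it reaches from about 0.3 to 0.75 m from the base axis. Payload 8.5 kg.
Tool frame: the origin (TCP) lies on the centre line of the jaws, within the pads' length; the fingertips stand 19 mm ahead of it and the grasp point (between the pads) is the TCP; z points along the fingers, x is the direction in which the jaws open and shut, and the axes are right-handed (so a half turn about z gives the same grasp; the last joint's range is limited). The gripper opens to 85 mm and grips with 20 to 120 N. Pads are 22 mm wide; open, the fingers measure 114 mm over their backs; the gripper's body (76 mm by 85 mm) begins 54 mm behind the grasp point. The pads swing forward as they close: fully open they stand 13 mm farther back than shut.
Start: joints at [62.206, 21.807, 74.336, -0, 83.858, -12.336], TCP at [0.147, 0.53, 0.222] pointing down, gripper open.
Joint ranges: [-178.18, 178.18], [-50.72, 133.34], [12.68, 142.11], [-81.47, 261.47], [9.98, 163.14], [-165.26, 165.26]. Speed limits (degrees/s): [136.94, 136.94, 180, 180, 180, 180].

### API

Orientations are given as a 3x3 rotation matrix whose columns are the frame's x, y, z axes.
In Python, from rig import env, cams, order gives the robot as it stands.
- The arm moves only by the tool step_arm, never from a script. Its argument "steps" is a list of rows, each an object with "xyz": the shift along the tool's x, y, z normalised to -1 to 1, where 1 is 0.04 m, a list of three; "turn": the turn, a rotation vector about the tool's x, y, z normalised to -1 to 1, where 1 is 0.08 rad, a list of three; "gripper": the gripper command: -1 is shut, 1 is fully open, values between are in proportion. A call has 1 to 20 rows; each row shifts and turns the commanded pose from where the row before left it, along the tool's axes as they then stand; what a row does not reach is not made up. A row lasts 1/12 s, in which the tool goes at most 41.7 mm and 7.16 degrees, less where a joint would pass 70% of its speed; a pose out of reach is approached as far as the arm can. A call with a number of a shift or a turn outside -1 to 1 is refused whole. A call with a gripper value outside its range is refused whole. The fingers move at their own pace and stop on an object; "squeeze" is the grip in N (left out, the last holds). Time passes only in rows, so rows that do not move let the fingers close. It gives the time, the measured TCP pose, the force and the opening at its end, in the units of the state.
- env.observe(): the state, without advancing time (a new reading comes with each control period).
- cams.get_image(name): name is "side" or "top"; returns (picture, depth): 400x640x3 uint8, red, green, blue; 400x640 float32, m along the optical axis (not along the pixel's ray), 0 where there is no reading.
- cams.camera_info(name): a dict with "fx", "fy", "cx", "cy" (pixels), "extrinsics" (4x4, takes a point from camera to world coordinates). Camera axes: x right, y down, z forward; pixel columns grow to the right and rows downward; lengths in m; the calibration is good to about 2 mm. A picture is of the moment at which its call begins. camera_info takes no time and is no camera call.
- order.close_job(): hands the job in, once; it reports no verdict.
The state is a dict: "time_s": time; "q": joint angles; "qvel": joint speeds; "joint_efforts": joint torques, N m; "position": TCP position; "tool_rot": TCP orientation; "ft_force": force on the tool from outside, world axes, zero at the start; "wrist_torque": the same for the moment, N m; "grip_width": finger opening in m.
Only numpy, scipy, OpenCV 4.12 (cv2) and the standard library are available. Lean on these libraries where they do the work, as an engineer would, in place of code of your own. Each camera call takes 0.05 s, during which the arm holds its last target. There are 200 camera calls.

## Working session

There is one attempt and no reset: what is moved stays moved. The work goes in short steps, Python scripts to look and compute and a tool call to move; the robot and the scene stay as the last step left them, time stands still between calls to the robot, and variables do not carry over. Pictures are saved under pics/ and viewed, about 12 in all and at most 16, crops included, and the job is handed in when it is done.

Besides the shell and the picture viewer there is one more tool, called as name(argument=value, ...), one argument or row to a line, values as JSON. step_arm: Moves the arm, as the interface text tells. Scaled input: -1 to 1 covers 0.04 m each way for a shift and 0.08 rad each way for a turn. Its arguments: {"type":"object","properties":{"steps":{"type":"array"},"squeeze":{"type":"number"}},"required":["steps"]}

```bash
mkdir -p pics; ls; cat > h.py <<'E'
import numpy as np, cv2
from rig import env, cams, order
def grab(n):
    im,d=cams.get_image(n); return im.copy(),d.copy()
def pts(n,d):
    c=cams.camera_info(n); v,u=np.mgrid[0:400,0:640]
    P=np.stack([(u-c['cx'])/c['fx']*d,(v-c['cy'])/c['fy']*d,d],-1)
    E=np.array(c['extrinsics']); W=P@E[:3,:3].T+E[:3,3]; W[d==0]=np.nan; return W
def save(n,im): cv2.imwrite('pics/'+n,cv2.cvtColor(im,cv2.COLOR_RGB2BGR))
E
python3 - <<'E'
from h import *
s=env.observe(); print({k:np.round(v,3).tolist() for k,v in s.items()})
for n in('top','side'):
    im,d=grab(n); save(n+'0.png',im); np.savez(n+'0.npz',im=im,d=d); c=cams.camera_info(n); print(n,c['fx'],c['cx'],c['cy'],np.round(c['extrinsics'],3).tolist())
E
```

```text
pics
{'time_s': 0.0, 'q': [62.205, 21.841, 74.386, 0.0, 83.858, -12.335], 'qvel': [0.062, 0.011, -0.041, -0.008, -0.023, 0.082], 'joint_efforts': [-0.002, -44.846, -23.126, -0.0, 0.005, 0.0], 'position': [0.146, 0.53, 0.221], 'tool_rot': [[0.267, 0.964, -0.001], [0.964, -0.267, -0.001], [-0.001, -0.0, -1.0]], 'ft_force': [0.058, -0.073, -0.029], 'wrist_torque': [-0.011, -0.039, 0.021], 'grip_width': 0.085}
top 458.460709966845 318.55159117654773 201.80565539821072 [[0.023, -0.989, 0.149, 0.329], [-0.999, -0.02, 0.026, -0.009], [-0.023, -0.15, -0.988, 1.503], [0.0, 0.0, 0.0, 1.0]]
side 399.9172903289447 320.0156491297998 198.20849599336444 [[0.701, -0.376, 0.606, -0.202], [-0.713, -0.346, 0.61, -0.745], [-0.019, -0.86, -0.511, 0.758], [0.0, 0.0, 0.0, 1.0]]
```

View pics/top0.png

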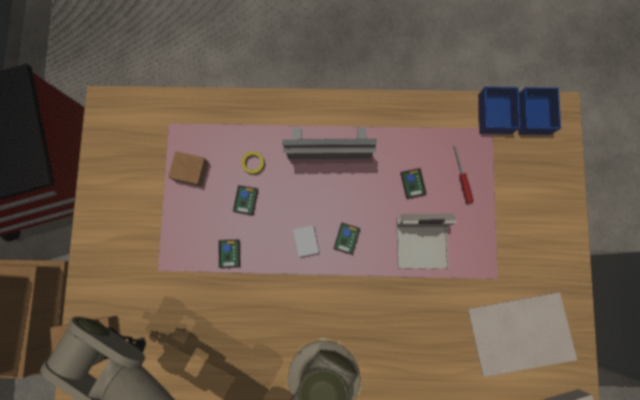

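View pics/side0.png

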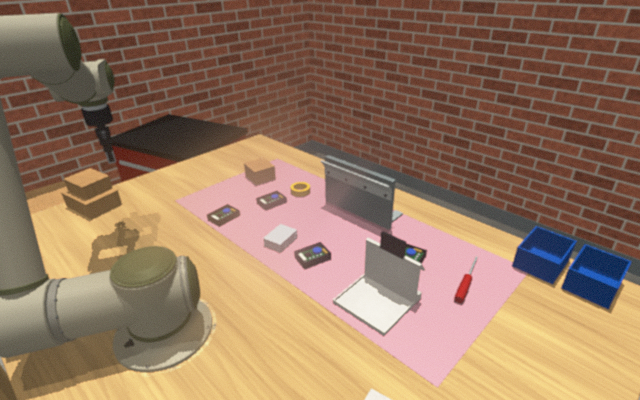

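Top view: four boards at about (245,200), (229,253), (347,238) and (413,183). The sheet pile is at (306,241), the shelf at (422,243) with its tab at (430,221), and the upstand at (330,148). Next I'll measure them from masks and depth.

```bash
cat >> h.py <<'E'
def ray(n,uv,z):
    c=cams.camera_info(n); E=np.array(c['extrinsics']); uv=np.asarray(uv,float).reshape(-1,2)
    r=np.c_[(uv[:,0]-c['cx'])/c['fx'],(uv[:,1]-c['cy'])/c['fy'],np.ones(len(uv))]@E[:3,:3].T
    return E[:3,3]+r*((z-E[2,3])/r[:,2])[:,None]
def rect(mask,z,n='top'):
    """min-area rectangle of mask's biggest contour on plane z: centre, long side, short side, long-side yaw deg"""
    cs,_=cv2.findContours(mask.astype(np.uint8),cv2.RETR_EXTERNAL,cv2.CHAIN_APPROX_NONE)
    c=max(cs,key=cv2.contourArea).reshape(-1,2)
    p=ray(n,c,z)[:,:2]; (cx,cy),(w,h),a=cv2.minAreaRect((p*1000).astype(np.float32))
    if w<h: w,h,a=h,w,a+90
    return np.round([cx,cy,w,h,(a+90)%180-90],1)
E
python3 - <<'E'
from h import *
f=np.load('top0.npz'); im,d=f['im'],f['d']; W=pts('top',d); Z=W[...,2]
hsv=cv2.cvtColor(im,cv2.COLOR_RGB2HSV)
print('pink hsv',hsv[255,200],hsv[140,220],'z',Z[255,200],Z[140,220])
for u,v in [(245,200),(229,253),(347,238),(413,183),(306,241),(188,168),(253,152),(422,250),(432,221),(330,143),(330,152)]:
    print((u,v),hsv[v,u],np.round(W[v,u],3))
notpink=~((hsv[...,0]>155)&(hsv[...,1]>40)&(hsv[...,2]>90))
lab,k=None,None
n,lab,st,ce=cv2.connectedComponentsWithStats(notpink.astype(np.uint8)[125:272,170:490])
for i in range(1,n):
    if st[i,4]>60:
        m=np.zeros((400,640),bool); m[125:272,170:490]=lab==i
        print(st[i]+[170,125,0,0,0],[rect(m,z) for z in(.0,.022,.03)], np.nanmedian(Z[m]).round(3))
# scan profile columns through shelf and upstand
for u,vs in((420,range(208,272,3)),(330,range(132,164,2))): print([(v,*np.round(W[v,u],3)) for v in vs])
E
```

```text
pink hsv [178  49 151] [179  52 151] z -0.007350088656623788 -0.00011845056139470067
(245, 200) [66 78 78] [0.555 0.274 0.011]
(229, 253) [69 94 76] [0.38  0.318 0.011]
(347, 238) [70 85 81] [ 0.437 -0.065  0.017]
(413, 183) [65 74 69] [ 0.624 -0.28   0.007]
(306, 241) [ 30   2 151] [0.423 0.067 0.029]
(188, 168) [ 14 121 120] [0.649 0.455 0.06 ]
(253, 152) [ 25 138 150] [0.716 0.252 0.023]
(422, 250) [ 27  18 152] [ 0.403 -0.307  0.012]
(432, 221) [ 0 35 51] [ 0.479 -0.303  0.18 ]
(330, 143) [60  6 87] [ 0.707 -0.004  0.177]
(330, 152) [17 21 86] [ 0.704 -0.004  0.083]
[ 185  125  305   42 3518] [array([ 749.3,  -23.1, 1032.6,  142.9,  -89.1]), array([ 743.2,  -22.9, 1017.5,  140.8,  -89.1]), array([ 740.9,  -22.8, 1012. ,  140.1,  -89.1])] 0.02
[453 145  20  60 314] [array([ 658.5, -443.3,  203.5,   27. ,   13.6]), array([ 653.6, -436.9,  200.5,   26.6,   13.6]), array([ 651.9, -434.6,  199.4,   26.5,   13.6])] 0.019
[ 170  150   41   38 1176] [array([658.4, 471.1, 136.1, 113.2,  79.6]), array([653.5, 464.1, 134.1, 111.5,  79.6]), array([651.8, 461.5, 133.4, 110.9,  79.6])] 0.058
[
[... 2616 characters left out ...]
4(0.711), np.float64(-0.004), np.float64(0.173)), (144, np.float64(0.705), np.float64(-0.004), np.float64(0.173)), (146, np.float64(0.705), np.float64(-0.004), np.float64(0.151)), (148, np.float64(0.697), np.float64(-0.004), np.float64(0.158)), (150, np.float64(0.687), np.float64(-0.005), np.float64(0.172)), (152, np.float64(0.704), np.float64(-0.004), np.float64(0.083)), (154, np.float64(0.705), np.float64(-0.004), np.float64(0.056)), (156, np.float64(0.705), np.float64(-0.004), np.float64(0.028)), (158, np.float64(0.704), np.float64(-0.005), np.float64(0.004)), (160, np.float64(0.699), np.float64(-0.005), np.float64(-0.001)), (162, np.float64(0.691), np.float64(-0.005), np.float64(0.002))]
```

```bash
python3 - <<'E'
from h import *
f=np.load('top0.npz'); im,d=f['im'],f['d']; W=pts('top',d); Z=W[...,2]
hsv=cv2.cvtColor(im,cv2.COLOR_RGB2HSV); X,Y=W[...,0],W[...,1]
roi=(abs(Y)<.2)&(X>.6)&(X<.8)
m=roi&(Z>.025)&(Z<.12)
p=np.polyfit(Y[m],X[m],1); r=X[m]-np.polyval(p,Y[m]); g=abs(r)<.004; p=np.polyfit(Y[m][g],X[m][g],1); print('face x=',p,'yaw',np.degrees(np.arctan(-p[0])),m.sum())
m=roi&(Z>.1); print('upstand rect z.175',rect(m,.175), 'Y',np.percentile(Y[m],[1,99]))
# shelf
sroi=(X>.3)&(X<.54)&(Y<-.18)&(Y>-.42)
tab=sroi&(Z>.13)&(hsv[...,2]<90); print('tab',tab.sum(),rect(tab,.175),np.nanmedian(X[tab]),np.nanmedian(Y[tab]),np.nanmax(Z[tab]))
m=sroi&(Z>.06); print('back',rect(m,.13))
pink=(hsv[...,0]>155)&(hsv[...,1]>35)
ys,xs=np.mgrid[0:400,0:640]
fl=(~pink)&(ys>228)&(ys<275)&(xs>385)&(xs<460); print('floor rim',rect(fl,.012), rect(fl,0))
# boards & sheets, own windows
for nm,u,v,z in[('bA',245,200,.022),('bB',229,253,.022),('bC',347,238,.022),('bD',413,183,.022),('sheets',306,241,.030)]:
    w=np.zeros((400,640),bool); w[v-22:v+22,u-20:u+20]=1
    if nm=='sheets': mm=w&(hsv[...,1]<25)&(hsv[...,2]>110)
    else: mm=w&(hsv[...,2]<115)&~((hsv[...,0]>165)&(hsv[...,1]>40))
    print(nm,rect(mm,z),mm.sum())
big=cv2.resize(im[125:280,165:495],None,fx=2.4,fy=2.4,interpolation=cv2.INTER_CUBIC); save('c.png',big)
sd=np.load('side0.npz')['im']; save('sd.png',cv2.resize(sd[170:350,180:500],None,fx=2.4,fy=2.4,interpolation=cv2.INTER_CUBIC))
E
```

```text
face x= [-0.02698339  0.70393333] yaw 1.5456593720378033 406
upstand rect z.175 [701.7  -2.6 277.7  41.6 -88.1] Y [-0.13789621  0.13565221]
tab 120 [ 479.6 -302.4   72.3   11.6  -88.8] 0.47988064484545523 -0.3030437476660096 0.1800032695654843
back [ 490.5 -300.2  170.1   36.2  -88.8]
floor rim [ 407.2 -308.9  171.8  128.5  -88.7] [ 407.9 -311.3  173.1  129.6  -88.7]
bA [554.5 271.   92.9  70.7  -8.4] 502
bB [379.1 315.8  92.5  71.    5.7] 527
bC [435.7 -62.9  91.8  67.4 -15.7] 499
bD [ 621.4 -277.2   92.2   66.6   12.6] 493
sheets [424.1  67.8  92.6  69.   12.6] 620
```

View pics/c.png

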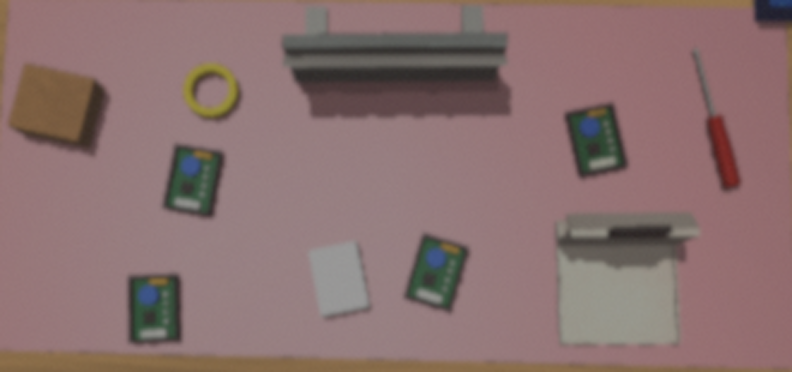

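The crop confirms that all four boards are face up. The upstand's face is at x≈0.704 with yaw ≈1.6°, and the tab is at (0.480, -0.302) with yaw ≈1.2°. First I turn the tool 73° so the jaws lie along x, then travel.

```bash
cat >> h.py <<'E'
from scipy.spatial.transform import Rotation as Ro
def down(yaw,tilt=0):
    "tool pointing down, tool x at yaw (deg), then tilted about the yawed world y axis"
    y=np.radians(yaw); x=np.array([np.cos(y),np.sin(y),0]); z=np.array([0,0,-1.])
    R=np.c_[x,np.cross(z,x),z]
    return R
def plan(P,R=None):
    "print remaining shift in tool units (world shift first-pose axes) and turn, with row counts"
    s=env.observe(); p=np.array(s['position']); T=np.array(s['tool_rot'])
    sh=T.T@(np.array(P)-p)/.04; n=int(np.ceil(np.linalg.norm(sh)/1.0))
    print('pos',np.round(p,4),'t',s['time_s'],'shift total',np.round(sh,2),'rows',n,'each',np.round(sh/max(n,1),3))
    if R is not None:
        r=Ro.from_matrix(T.T@R).as_rotvec()/.08; print('turn total',np.round(r,2)); 
        print('shift after turn',np.round(R.T@(np.array(P)-p)/.04,2))
E
python3 -c "
from h import *
plan([.480,-.302,.235],down(1.2))"
```

```text
pos [0.1465 0.5299 0.221 ] t 0.1 shift total [-17.82  13.58  -0.33] rows 23 each [-0.775  0.59  -0.014]
turn total [1.0e-02 2.0e-02 1.6e+01]
shift after turn [ 7.9  20.97 -0.35]
```

step_arm(
  steps=[
    {"xyz": [0, 0, 0], "turn": [0, 0, 1], "gripper": 0.2},
    {"xyz": [0, 0, 0], "turn": [0, 0, 1], "gripper": 0.2},
    {"xyz": [0, 0, 0], "turn": [0, 0, 1], "gripper": 0.2},
    {"xyz": [0, 0, 0], "turn": [0, 0, 1], "gripper": 0.2},
    {"xyz": [0, 0, 0], "turn": [0, 0, 1], "gripper": 0.2},
    {"xyz": [0, 0, 0], "turn": [0, 0, 1], "gripper": 0.2},
    {"xyz": [0, 0, 0], "turn": [0, 0, 1], "gripper": 0.2},
    {"xyz": [0, 0, 0], "turn": [0, 0, 1], "gripper": 0.2},
    {"xyz": [0, 0, 0], "turn": [0, 0, 1], "gripper": 0.2},
    {"xyz": [0, 0, 0], "turn": [0, 0, 1], "gripper": 0.2},
    {"xyz": [0, 0, 0], "turn": [0, 0, 1], "gripper": 0.2},
    {"xyz": [0, 0, 0], "turn": [0, 0, 1], "gripper": 0.2},
    {"xyz": [0, 0, 0], "turn": [0, 0, 1], "gripper": 0.2},
    {"xyz": [0, 0, 0], "turn": [0, 0, 1], "gripper": 0.2},
    {"xyz": [0, 0, 0], "turn": [0, 0, 1], "gripper": 0.2},
    {"xyz": [0, 0, 0], "turn": [0, 0, 1], "gripper": 0.2},
  ],
)

```text
time_s: 1.43
position: [0.1465, 0.5299, 0.2212]
tool_rot: [[1.0, 0.017, -0.0], [0.017, -1.0, -0.001], [-0.0, 0.001, -1.0]]
ft_force: [-0.5, 0.7, 0.0]
grip_width: 0.0514
```

step_arm(
  steps=[
    {"xyz": [0.33, 0.874, -0.015], "turn": [0, 0, 0], "gripper": 0.2},
    {"xyz": [0.33, 0.874, -0.015], "turn": [0, 0, 0], "gripper": 0.2},
    {"xyz": [0.33, 0.874, -0.015], "turn": [0, 0, 0], "gripper": 0.2},
    {"xyz": [0.33, 0.874, -0.015], "turn": [0, 0, 0], "gripper": 0.2},
    {"xyz": [0.33, 0.874, -0.015], "turn": [0, 0, 0], "gripper": 0.2},
    {"xyz": [0.33, 0.874, -0.015], "turn": [0, 0, 0], "gripper": 0.2},
    {"xyz": [0.33, 0.874, -0.015], "turn": [0, 0, 0], "gripper": 0.2},
    {"xyz": [0.33, 0.874, -0.015], "turn": [0, 0, 0], "gripper": 0.2},
    {"xyz": [0.33, 0.874, -0.015], "turn": [0, 0, 0], "gripper": 0.2},
    {"xyz": [0.33, 0.874, -0.015], "turn": [0, 0, 0], "gripper": 0.2},
    {"xyz": [0.33, 0.874, -0.015], "turn": [0, 0, 0], "gripper": 0.2},
    {"xyz": [0.33, 0.874, -0.015], "turn": [0, 0, 0], "gripper": 0.2},
    {"xyz": [0.33, 0.874, -0.015], "turn": [0, 0, 0], "gripper": 0.2},
    {"xyz": [0.33, 0.874, -0.015], "turn": [0, 0, 0], "gripper": 0.2},
    {"xyz": [0.33, 0.874, -0.015], "turn": [0, 0, 0], "gripper": 0.2},
    {"xyz": [0.33, 0.874, -0.015], "turn": [0, 0, 0], "gripper": 0.2},
    {"xyz": [0.33, 0.874, -0.015], "turn": [0, 0, 0], "gripper": 0.2},
    {"xyz": [0.33, 0.874, -0.015], "turn": [0, 0, 0], "gripper": 0.2},
    {"xyz": [0.33, 0.874, -0.015], "turn": [0, 0, 0], "gripper": 0.2},
    {"xyz": [0.33, 0.874, -0.015], "turn": [0, 0, 0], "gripper": 0.2},
  ],
)

```text
time_s: 3.1
position: [0.4254, -0.1653, 0.2333]
tool_rot: [[1.0, 0.02, -0.0], [0.02, -1.0, 0.0], [-0.0, -0.0, -1.0]]
ft_force: [0.5, -0.4, 0.0]
grip_width: 0.0512
```

step_arm(
  steps=[
    {"xyz": [0.33, 0.874, -0.015], "turn": [0, 0, 0], "gripper": 0.2},
    {"xyz": [0.33, 0.874, -0.015], "turn": [0, 0, 0], "gripper": 0.2},
    {"xyz": [0.33, 0.874, -0.015], "turn": [0, 0, 0], "gripper": 0.2},
    {"xyz": [0.33, 0.874, -0.015], "turn": [0, 0, 0], "gripper": 0.2},
    {"xyz": [0, 0, 0], "turn": [0, 0, 0], "gripper": 0.2},
    {"xyz": [0, 0, 0], "turn": [0, 0, 0], "gripper": 0.2},
  ],
)

```text
time_s: 3.6
position: [0.4809, -0.3033, 0.2346]
tool_rot: [[1.0, 0.019, -0.001], [0.019, -1.0, 0.001], [-0.001, -0.002, -1.0]]
ft_force: [-0.2, 0.3, 0.8]
grip_width: 0.0512
```

step_arm(
  steps=[
    {"xyz": [0, 0, 0.5], "turn": [0, 0, 0], "gripper": 0.2},
    {"xyz": [0, 0, 0.5], "turn": [0, 0, 0], "gripper": 0.2},
    {"xyz": [0, 0, 0.5], "turn": [0, 0, 0], "gripper": 0.2},
    {"xyz": [0, 0, 0.46], "turn": [0, 0, 0], "gripper": 0.2},
    {"xyz": [0, 0, 0], "turn": [0, 0, 0], "gripper": 0.2},
    {"xyz": [0, 0, 0], "turn": [0, 0, 0], "gripper": -1},
    {"xyz": [0, 0, 0], "turn": [0, 0, 0], "gripper": -1},
    {"xyz": [0, 0, 0], "turn": [0, 0, 0], "gripper": -1},
    {"xyz": [0, 0, 0], "turn": [0, 0, 0], "gripper": -1},
    {"xyz": [0, 0, 0], "turn": [0, 0, 0], "gripper": -1},
    {"xyz": [0, 0, 0], "turn": [0, 0, 0], "gripper": -1},
    {"xyz": [0, 0, 0], "turn": [0, 0, 0], "gripper": -1},
  ],
  squeeze=90,
)

```text
time_s: 4.6
position: [0.4812, -0.3023, 0.159]
tool_rot: [[1.0, 0.021, 0.001], [0.021, -1.0, -0.002], [0.001, 0.002, -1.0]]
ft_force: [-1.9, 2.1, 7.0]
grip_width: 0.0063
```

step_arm(
  steps=[
    {"xyz": [0, 0, 0], "turn": [0, 0, 0], "gripper": -1},
    {"xyz": [0, 0, 0], "turn": [0, 0, 0], "gripper": -1},
    {"xyz": [0, 0, -0.25], "turn": [0, 0, 0], "gripper": -1},
    {"xyz": [0, 0, -0.25], "turn": [0, 0, 0], "gripper": -1},
    {"xyz": [0, 0, 0], "turn": [0, 0, 0], "gripper": -1},
    {"xyz": [0, 0, 0], "turn": [0, 0, 0], "gripper": -1},
  ],
)

```text
time_s: 5.1
position: [0.4811, -0.3023, 0.1781]
tool_rot: [[1.0, 0.021, 0.001], [0.021, -1.0, -0.001], [0.001, 0.001, -1.0]]
ft_force: [1.1, -1.1, -6.0]
grip_width: 0.0066
```

```bash
python3 - <<'E'
from h import *
im,d=grab('side'); save('s1.png',cv2.resize(im[150:350,250:490],None,fx=2.5,fy=2.5))
s=env.observe(); print(s['wrist_torque'],s['grip_width'],s['ft_force'],s['position'])
E
```

```text
[ 0.13588897 -0.04980947 -0.00608025] 0.006587730960455985 [ 1.19910623  0.24505712 -5.55188254] [ 0.48084722 -0.30202179  0.17746224]
```

View pics/s1.png

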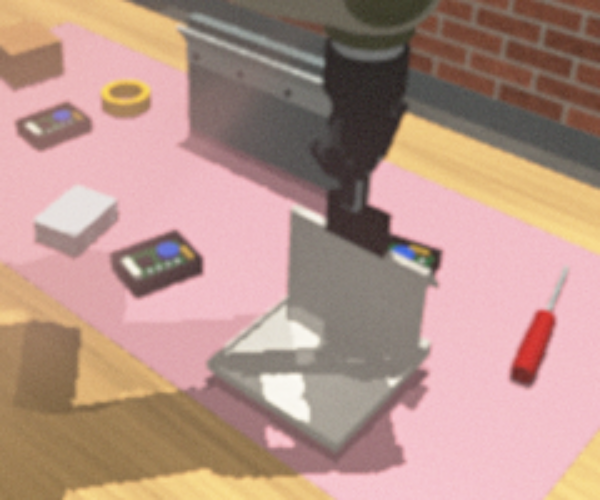

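step_arm(
  steps=[
    {"xyz": [0, 0, -0.6], "turn": [0, 0, 0], "gripper": -1},
    {"xyz": [0, 0, -0.6], "turn": [0, 0, 0], "gripper": -1},
    {"xyz": [0, 0, -0.6], "turn": [0, 0, 0], "gripper": -1},
    {"xyz": [0, 0, -0.6], "turn": [0, 0, 0], "gripper": -1},
    {"xyz": [0, 0, -0.65], "turn": [0, 0, 0], "gripper": -1},
    {"xyz": [0.26, -0.62, 0], "turn": [0, 0, 0], "gripper": -1},
    {"xyz": [0.26, -0.62, 0], "turn": [0, 0, 0], "gripper": -1},
    {"xyz": [0.26, -0.62, 0], "turn": [0, 0, 0], "gripper": -1},
    {"xyz": [0.26, -0.62, 0], "turn": [0, 0, 0], "gripper": -1},
    {"xyz": [0.26, -0.62, 0], "turn": [0, 0, 0], "gripper": -1},
    {"xyz": [0.26, -0.62, 0], "turn": [0, 0, 0], "gripper": -1},
    {"xyz": [0.26, -0.62, 0], "turn": [0, 0, 0], "gripper": -1},
    {"xyz": [0.26, -0.62, 0], "turn": [0, 0, 0], "gripper": -1},
    {"xyz": [0.26, -0.62, 0], "turn": [0, 0, 0], "gripper": -1},
    {"xyz": [0.26, -0.62, 0], "turn": [0, 0, 0], "gripper": -1},
    {"xyz": [0.26, -0.62, 0], "turn": [0, 0, 0], "gripper": -1},
    {"xyz": [0.26, -0.62, 0], "turn": [0, 0, -0.09], "gripper": -1},
    {"xyz": [0, 0, 0], "turn": [0, 0, 0], "gripper": -1},
    {"xyz": [0, 0, 0], "turn": [0, 0, 0], "gripper": -1},
  ],
)

```text
time_s: 6.73
position: [0.5995, -0.0007, 0.2985]
tool_rot: [[1.0, 0.031, -0.002], [0.031, -1.0, 0.0], [-0.002, -0.0, -1.0]]
ft_force: [0.2, -1.0, -5.0]
grip_width: 0.0066
```

step_arm(
  steps=[
    {"xyz": [0, 0, 0], "turn": [0, -0.6, 0], "gripper": -1},
    {"xyz": [0, 0, 0], "turn": [0, -0.6, 0], "gripper": -1},
    {"xyz": [0, 0, 0], "turn": [0, -0.6, 0], "gripper": -1},
    {"xyz": [0, 0, 0], "turn": [0, -0.6, 0], "gripper": -1},
    {"xyz": [0, 0, 0], "turn": [0, -0.22, 0], "gripper": -1},
    {"xyz": [0, 0, 0], "turn": [0, 0, 0], "gripper": -1},
    {"xyz": [0, 0, 0], "turn": [0, 0, 0], "gripper": -1},
    {"xyz": [0, 0, 0], "turn": [0, 0, 0], "gripper": -1},
  ],
)

```text
time_s: 7.4
position: [0.5993, -0.0022, 0.2998]
tool_rot: [[0.978, 0.028, -0.207], [0.027, -1.0, -0.006], [-0.207, 0.0, -0.978]]
ft_force: [0.2, 0.2, -4.5]
grip_width: 0.0063
```

```bash
python3 - <<'E'
from h import *
im,d=grab('side'); im2,d2=grab('top'); np.savez('hang.npz',im=im,d=d,im2=im2,d2=d2)
s=env.observe(); print(s['position'],s['ft_force'])
save('s2.png',np.vstack([cv2.resize(im[110:290,240:480],(720,540))[:400],cv2.resize(im2[120:220,250:430],(720,400))[:200]]))
# backplate plane of held shelf, side view
W=pts('side',d); hsv=cv2.cvtColor(im,cv2.COLOR_RGB2HSV)
m=(W[...,0]>.42)&(W[...,0]<.67)&(abs(W[...,1])<.09)&(W[...,2]>.06)&(W[...,2]<.3)&(hsv[...,1]<40)&(hsv[...,2]>80)
P=W[m]; print(len(P))
rng=np.random.default_rng(0)
for k in range(2):
    best=None
    for i in range(300):
        a,b,c=P[rng.choice(len(P),3,False)]; nn=np.cross(b-a,c-a); nn/=np.linalg.norm(nn)+1e-12
        g=abs((P-a)@nn)<.003
        if best is None or g.sum()>best.sum(): best=g
    Q=P[best]; c=Q.mean(0); nn=np.linalg.svd(Q-c)[2][2]; print(len(Q),'c',c.round(4),'n',nn.round(4)); P=P[~best]
E
```

```text
[ 0.59920109 -0.00204348  0.29999129] [ 0.02115173 -0.35939304 -5.307765  ]
2401
1425 c [ 0.5808 -0.0152  0.21  ] n [-0.9851 -0.0271  0.1699]
656 c [ 0.5113 -0.0103  0.1576] n [ 0.1798 -0.0013  0.9837]
```

View pics/s2.png

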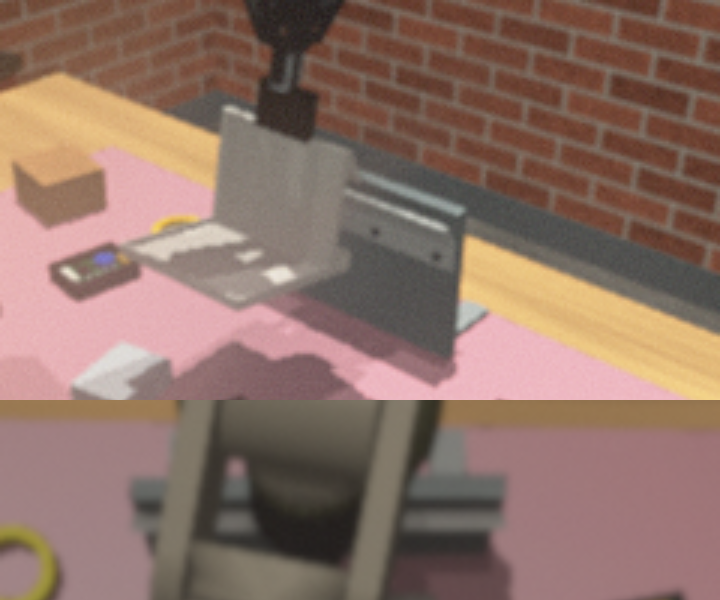

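The shelf is held tipped about 10°, drooping roughly 2° in the grip. The strip tip is at TCP + (17, -69) mm in x, z. I move it over the V gap next.

step_arm(
  steps=[
    {"xyz": [0.385, 0.01, -0.082], "turn": [0, 0, 0], "gripper": -1},
    {"xyz": [0.385, 0.01, -0.082], "turn": [0, 0, 0], "gripper": -1},
    {"xyz": [0.385, 0.01, -0.082], "turn": [0, 0, 0], "gripper": -1},
    {"xyz": [0.385, 0.01, -0.082], "turn": [0, 0, 0], "gripper": -1},
    {"xyz": [0.385, 0.01, -0.082], "turn": [0, 0, 0], "gripper": -1},
    {"xyz": [0, 0, 0], "turn": [0, 0, 0], "gripper": -1},
    {"xyz": [0.047, 0, 0.225], "turn": [0, 0, 0], "gripper": -1},
    {"xyz": [0.047, 0, 0.225], "turn": [0, 0, 0], "gripper": -1},
    {"xyz": [0.047, 0, 0.225], "turn": [0, 0, 0], "gripper": -1},
    {"xyz": [0.047, 0, 0.225], "turn": [0, 0, 0], "gripper": -1},
    {"xyz": [0, 0, 0], "turn": [0, 0, 0], "gripper": -1},
    {"xyz": [0, 0, 0], "turn": [0, 0, 0], "gripper": -1},
  ],
)

```text
time_s: 8.5
position: [0.6776, -0.0017, 0.263]
tool_rot: [[0.978, 0.028, -0.208], [0.028, -1.0, -0.006], [-0.208, -0.0, -0.978]]
ft_force: [1.2, 0.8, -4.9]
grip_width: 0.0064
```

```bash
python3 - <<'E'
from h import *
im,d=grab('side')
s=env.observe(); print(s['position'],s['ft_force'])
save('s3.png',cv2.resize(im[110:260,270:470],(800,600),interpolation=cv2.INTER_CUBIC))
E
```

```text
[ 0.67785686 -0.00176908  0.26364518] [ 0.34185464 -1.06697959 -5.41155045]
```

View pics/s3.png

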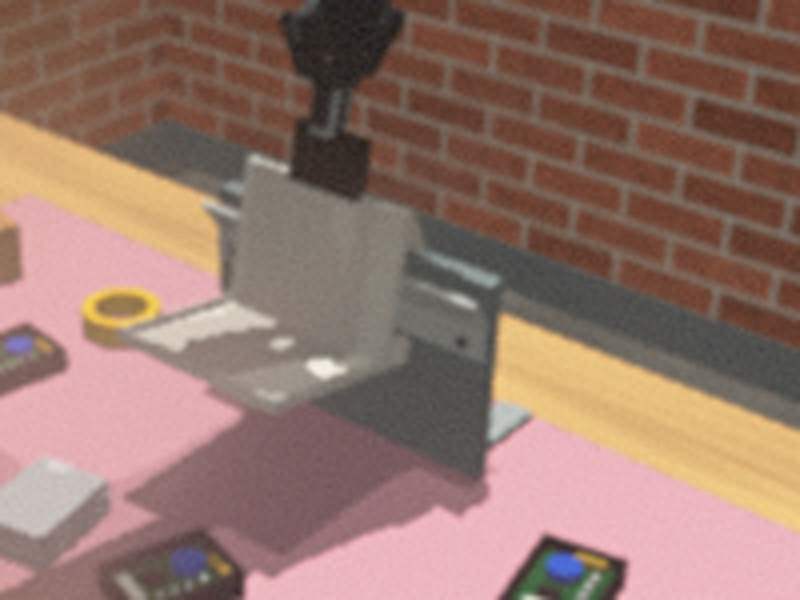

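step_arm(
  steps=[
    {"xyz": [0.049, 0, 0.17], "turn": [0, 0, 0], "gripper": -1},
    {"xyz": [0.049, 0, 0.17], "turn": [0, 0, 0], "gripper": -1},
    {"xyz": [0.049, 0, 0.17], "turn": [0, 0, 0], "gripper": -1},
    {"xyz": [0.049, 0, 0.17], "turn": [0, 0, 0], "gripper": -1},
    {"xyz": [0, 0, 0], "turn": [0, 0, 0], "gripper": -1},
    {"xyz": [0, 0, 0], "turn": [0, 0, 0], "gripper": -1},
  ],
)

```text
time_s: 9.05
position: [0.68, -0.0017, 0.2339]
tool_rot: [[0.977, 0.028, -0.209], [0.028, -1.0, -0.006], [-0.209, -0.0, -0.978]]
ft_force: [0.1, 0.1, -5.6]
grip_width: 0.0067
```

step_arm(
  steps=[
    {"xyz": [-0.03, 0, 0.044], "turn": [0, 0.35, 0], "gripper": -1},
    {"xyz": [-0.03, 0, 0.044], "turn": [0, 0.35, 0], "gripper": -1},
    {"xyz": [-0.03, 0, 0.044], "turn": [0, 0.35, 0], "gripper": -1},
    {"xyz": [-0.03, 0, 0.044], "turn": [0, 0.35, 0], "gripper": -1},
    {"xyz": [-0.03, 0, 0.044], "turn": [0, 0.35, 0], "gripper": -1},
    {"xyz": [0, 0, 0], "turn": [0, 0, 0], "gripper": -1},
    {"xyz": [0, 0, 0], "turn": [0, 0, 0], "gripper": -1},
  ],
)

```text
time_s: 9.63
position: [0.6726, -0.0019, 0.2275]
tool_rot: [[0.997, 0.028, -0.07], [0.028, -1.0, -0.002], [-0.07, 0.0, -0.998]]
ft_force: [-0.3, 0.8, -5.6]
grip_width: 0.0061
```

step_arm(
  steps=[
    {"xyz": [0, 0, 0.04], "turn": [0, 0.1, 0], "gripper": -1},
    {"xyz": [0, 0, 0.04], "turn": [0, 0.1, 0], "gripper": -1},
    {"xyz": [0, 0, 0.04], "turn": [0, 0.1, 0], "gripper": -1},
    {"xyz": [0, 0, 0.04], "turn": [0, 0.1, 0], "gripper": -1},
    {"xyz": [0, 0, 0], "turn": [0, 0, 0], "gripper": -1},
    {"xyz": [0, 0, 0], "turn": [0, 0, 0], "gripper": -1},
  ],
)

```text
time_s: 10.13
position: [0.6725, -0.0019, 0.2203]
tool_rot: [[0.999, 0.028, -0.037], [0.028, -1.0, -0.001], [-0.037, -0.0, -0.999]]
ft_force: [1.2, 0.4, -5.3]
grip_width: 0.0063
```

step_arm(
  steps=[
    {"xyz": [0, 0, 0.04], "turn": [0, 0, 0], "gripper": -1},
    {"xyz": [0, 0, 0.04], "turn": [0, 0, 0], "gripper": -1},
    {"xyz": [0, 0, 0], "turn": [0, 0, 0], "gripper": -1},
    {"xyz": [0, 0, 0], "turn": [0, 0, 0], "gripper": -1},
  ],
)

```text
time_s: 10.47
position: [0.6732, -0.0017, 0.2189]
tool_rot: [[0.999, 0.028, -0.033], [0.028, -1.0, -0.001], [-0.033, 0.0, -0.999]]
ft_force: [3.0, 1.9, 6.7]
grip_width: 0.0064
```

step_arm(
  steps=[
    {"xyz": [0, 0, 0], "turn": [0, 0, 0], "gripper": 0},
    {"xyz": [0, 0, 0], "turn": [0, 0, 0], "gripper": 0},
    {"xyz": [0, 0, 0], "turn": [0, 0, 0], "gripper": 0},
    {"xyz": [0, 0, 0], "turn": [0, 0, 0], "gripper": 0},
    {"xyz": [0, 0, 0], "turn": [0, 0, 0], "gripper": 0},
    {"xyz": [0, 0, 0], "turn": [0, 0, 0], "gripper": 0},
    {"xyz": [0, 0, -0.5], "turn": [0, 0, 0], "gripper": 0},
    {"xyz": [0, 0, -0.5], "turn": [0, 0, 0], "gripper": 0},
    {"xyz": [0, 0, -1], "turn": [0, 0, 0], "gripper": 0},
    {"xyz": [0, 0, -1], "turn": [0, 0, 0], "gripper": 0},
    {"xyz": [-1, 0, 0], "turn": [0, 0, 0], "gripper": 0},
    {"xyz": [-1, 0, 0], "turn": [0, 0, 0], "gripper": 1},
    {"xyz": [-1, 0, 0], "turn": [0, 0.33, 0], "gripper": 1},
    {"xyz": [-1, 0, 0], "turn": [0, 0, 0], "gripper": 1},
    {"xyz": [-1, 0, 0], "turn": [0, 0, 0], "gripper": 1},
    {"xyz": [0, 0, 0], "turn": [0, 0, 0], "gripper": 1},
  ],
)

```text
time_s: 11.8
position: [0.4708, -0.0065, 0.3433]
tool_rot: [[1.0, 0.028, -0.013], [0.028, -1.0, -0.0], [-0.013, 0.0, -1.0]]
ft_force: [0.2, 0.3, 1.1]
grip_width: 0.0857
```

```bash
cat >> h.py <<'E'
def planes(m,W,k=2,tol=.003):
    P=W[m]; rng=np.random.default_rng(0); out=[]
    for j in range(k):
        best=None
        for i in range(300):
            a,b,c=P[rng.choice(len(P),3,False)]; nn=np.cross(b-a,c-a); nn/=np.linalg.norm(nn)+1e-12
            g=abs((P-a)@nn)<tol
            if best is None or g.sum()>best.sum(): best=g
        Q=P[best]; c=Q.mean(0); out.append((len(Q),c.round(4),np.linalg.svd(Q-c)[2][2].round(4))); P=P[~best]
    return out
E
python3 - <<'E'
from h import *
im,d=grab('side'); im2,d2=grab('top'); np.savez('hung.npz',im=im,d=d,im2=im2,d2=d2)
W=pts('side',d); hsv=cv2.cvtColor(im,cv2.COLOR_RGB2HSV)
m=(W[...,0]>.5)&(W[...,0]<.69)&(abs(W[...,1])<.09)&(W[...,2]>.05)&(W[...,2]<.3)&(hsv[...,1]<40)&(hsv[...,2]>80)
print(planes(m,W))
hs=cv2.cvtColor(im2,cv2.COLOR_RGB2HSV); W2=pts('top',d2)
m2=(W2[...,0]>.5)&(W2[...,0]<.69)&(abs(W2[...,1])<.11)&(W2[...,2]>.05)&(W2[...,2]<.1)
print('rim',rect(m2,.072), np.nanmedian(W2[m2],0))
save('s4.png',np.vstack([cv2.resize(im[110:260,270:470],(520,390)),cv2.resize(im2[125:280,165:495],(520,210))]))
E
```

```text
[(996, array([ 0.6706, -0.0184,  0.1274]), array([ 0.9996,  0.0254, -0.0137])), (914, array([ 0.6044, -0.0111,  0.0637]), array([ 0.0079, -0.0013,  1.    ]))]
rim [633.7  -5.6 159.8  87.6 -89. ] [ 0.65744556 -0.03377089  0.06475997]
```

View pics/s4.png

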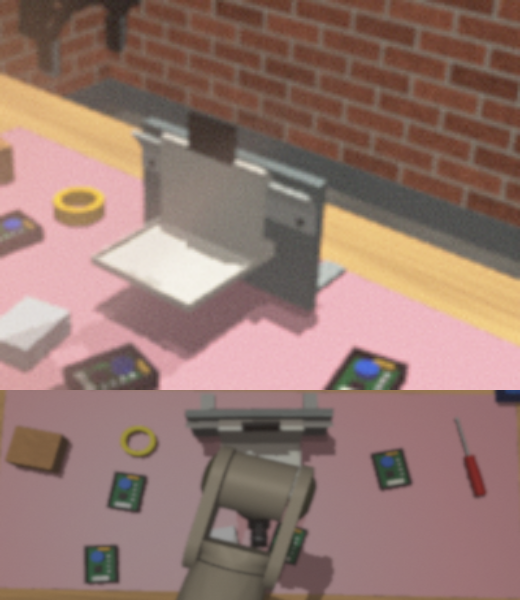

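The shelf is hung level: 0.5–0.8° tilt, floor top at z≈0.064, shelf_middle ≈ (0.598, -0.004). I turn the jaws towards y for the boards and touch the bench once with the fingers at about 66 mm. That fixes how far ahead the tips stand.

step_arm(
  steps=[
    {"xyz": [0, 0, 0], "turn": [0, 0.13, 0], "gripper": 0.56},
    {"xyz": [0, 0, 0], "turn": [0, 0, -1], "gripper": 0.56},
    {"xyz": [0, 0, 0], "turn": [0, 0, -1], "gripper": 0.56},
    {"xyz": [0, 0, 0], "turn": [0, 0, -1], "gripper": 0.56},
    {"xyz": [0, 0, 0], "turn": [0, 0, -1], "gripper": 0.56},
    {"xyz": [0, 0, 0], "turn": [0, 0, -1], "gripper": 0.56},
    {"xyz": [0, 0, 0], "turn": [0, 0, -1], "gripper": 0.56},
    {"xyz": [0, 0, 0], "turn": [0, 0, -1], "gripper": 0.56},
    {"xyz": [0, 0, 0], "turn": [0, 0, -1], "gripper": 0.56},
    {"xyz": [0, 0, 0], "turn": [0, 0, -1], "gripper": 0.56},
    {"xyz": [0, 0, 0], "turn": [0, 0, -1], "gripper": 0.56},
    {"xyz": [0, 0, 0], "turn": [0, 0, -1], "gripper": 0.56},
    {"xyz": [0, 0, 0], "turn": [0, 0, -1], "gripper": 0.56},
    {"xyz": [0, 0, 0], "turn": [0, 0, -1], "gripper": 0.56},
    {"xyz": [0, 0, 0], "turn": [0, 0, -1], "gripper": 0.56},
    {"xyz": [0, 0, 0], "turn": [0, 0, -1], "gripper": 0.56},
    {"xyz": [0, 0, 0], "turn": [0, 0, -0.9], "gripper": 0.56},
  ],
)

```text
time_s: 13.32
position: [0.4785, -0.0076, 0.3419]
tool_rot: [[0.263, 0.965, -0.001], [0.965, -0.263, 0.0], [-0.0, -0.001, -1.0]]
ft_force: [-0.4, 0.1, 0.5]
grip_width: 0.0661
```

```bash
python3 -c "
from h import *
plan([.51,.14,.05],down(74.3))"
```

```text
pos [ 0.4785 -0.0076  0.3419] t 13.3167 shift total [ 3.77 -0.2   7.3 ] rows 9 each [ 0.419 -0.023  0.811]
turn total [-0.01  0.    0.1 ]
shift after turn [ 3.77 -0.24  7.3 ]
```

step_arm(
  steps=[
    {"xyz": [0.94, -0.05, 0], "turn": [0, 0, 0], "gripper": 0.56},
    {"xyz": [0.94, -0.05, 0], "turn": [0, 0, 0], "gripper": 0.56},
    {"xyz": [0.94, -0.05, 0], "turn": [0, 0, 0], "gripper": 0.56},
    {"xyz": [0.94, -0.05, 0], "turn": [0, 0, 0], "gripper": 0.56},
    {"xyz": [0, 0, 0.9], "turn": [0, 0, 0], "gripper": 0.56},
    {"xyz": [0, 0, 0.9], "turn": [0, 0, 0], "gripper": 0.56},
    {"xyz": [0, 0, 0.9], "turn": [0, 0, 0], "gripper": 0.56},
    {"xyz": [0, 0, 0.9], "turn": [0, 0, 0], "gripper": 0.56},
    {"xyz": [0, 0, 0.9], "turn": [0, 0, 0], "gripper": 0.56},
    {"xyz": [0, 0, 0.9], "turn": [0, 0, 0], "gripper": 0.56},
    {"xyz": [0, 0, 0.9], "turn": [0, 0, 0], "gripper": 0.56},
    {"xyz": [0, 0, 0.9], "turn": [0, 0, 0], "gripper": 0.56},
    {"xyz": [0, 0, 0.2], "turn": [0, 0, 0], "gripper": 0.56},
    {"xyz": [0, 0, 0.2], "turn": [0, 0, 0], "gripper": 0.56},
    {"xyz": [0, 0, 0.1], "turn": [0, 0, 0], "gripper": 0.56},
    {"xyz": [0, 0, 0], "turn": [0, 0, 0], "gripper": 0.56},
    {"xyz": [0, 0, 0], "turn": [0, 0, 0], "gripper": 0.56},
  ],
)

```text
time_s: 14.73
position: [0.5104, 0.1397, 0.0358]
tool_rot: [[0.267, 0.964, 0.002], [0.964, -0.267, 0.0], [0.001, 0.002, -1.0]]
ft_force: [-0.4, 0.1, -0.1]
grip_width: 0.067
```

step_arm(
  steps=[
    {"xyz": [0, 0, 0.1], "turn": [0, 0, 0], "gripper": 0.56},
    {"xyz": [0, 0, 0.1], "turn": [0, 0, 0], "gripper": 0.56},
    {"xyz": [0, 0, 0], "turn": [0, 0, 0], "gripper": 0.56},
    {"xyz": [0, 0, 0], "turn": [0, 0, 0], "gripper": 0.56},
  ],
)

```text
time_s: 15.07
position: [0.5092, 0.1396, 0.0265]
tool_rot: [[0.267, 0.964, -0.001], [0.964, -0.267, -0.0], [-0.0, -0.001, -1.0]]
ft_force: [0.2, 0.2, -0.4]
grip_width: 0.0667
```

step_arm(
  steps=[
    {"xyz": [0, 0, 0.1], "turn": [0, 0, 0], "gripper": 0.56},
    {"xyz": [0, 0, 0], "turn": [0, 0, 0], "gripper": 0.56},
    {"xyz": [0, 0, 0], "turn": [0, 0, 0], "gripper": 0.56},
  ],
)

```text
time_s: 15.32
position: [0.5091, 0.1397, 0.0223]
tool_rot: [[0.267, 0.964, -0.001], [0.964, -0.267, -0.0], [-0.0, -0.001, -1.0]]
ft_force: [0.3, 0.1, -1.0]
grip_width: 0.0666
```

step_arm(
  steps=[
    {"xyz": [0, 0, 0.1], "turn": [0, 0, 0], "gripper": 0.56},
    {"xyz": [0, 0, 0], "turn": [0, 0, 0], "gripper": 0.56},
    {"xyz": [0, 0, 0], "turn": [0, 0, 0], "gripper": 0.56},
  ],
)

```text
time_s: 15.57
position: [0.5091, 0.1396, 0.0182]
tool_rot: [[0.267, 0.964, -0.001], [0.964, -0.267, -0.0], [-0.0, -0.001, -1.0]]
ft_force: [0.8, -0.3, -0.6]
grip_width: 0.0662
```

step_arm(
  steps=[
    {"xyz": [0, 0, 0.1], "turn": [0, 0, 0], "gripper": 0.56},
    {"xyz": [0, 0, 0], "turn": [0, 0, 0], "gripper": 0.56},
    {"xyz": [0, 0, 0], "turn": [0, 0, 0], "gripper": 0.56},
  ],
)

```text
time_s: 15.82
position: [0.5091, 0.1396, 0.0142]
tool_rot: [[0.267, 0.964, -0.001], [0.964, -0.267, -0.0], [-0.0, -0.001, -1.0]]
ft_force: [0.1, -0.4, -0.1]
grip_width: 0.0666
```

step_arm(
  steps=[
    {"xyz": [0, 0, 0.07], "turn": [0, 0, 0], "gripper": 0.56},
    {"xyz": [0, 0, 0], "turn": [0, 0, 0], "gripper": 0.56},
    {"xyz": [0, 0, 0], "turn": [0, 0, 0], "gripper": 0.56},
  ],
)

```text
time_s: 16.07
position: [0.5092, 0.1396, 0.0115]
tool_rot: [[0.267, 0.964, -0.001], [0.964, -0.267, -0.0], [-0.0, -0.001, -1.0]]
ft_force: [0.1, 0.6, 0.5]
grip_width: 0.0666
```

step_arm(
  steps=[
    {"xyz": [0, 0, 0.06], "turn": [0, 0, 0], "gripper": 0.56},
    {"xyz": [0, 0, 0], "turn": [0, 0, 0], "gripper": 0.56},
    {"xyz": [0, 0, 0], "turn": [0, 0, 0], "gripper": 0.56},
  ],
)

```text
time_s: 16.32
position: [0.5092, 0.1396, 0.0091]
tool_rot: [[0.267, 0.964, -0.001], [0.964, -0.267, -0.0], [-0.0, -0.001, -1.0]]
ft_force: [0.4, 0.2, -0.1]
grip_width: 0.0666
```

```bash
python3 -c "
from h import *
plan([.436,-.063,.10],down(74.3))"
```

```text
pos [0.5092 0.1396 0.0091] t 16.3167 shift total [-5.37 -0.41 -2.27] rows 6 each [-0.895 -0.068 -0.378]
turn total [-0.01  0.    0.04]
shift after turn [-5.37 -0.39 -2.27]
```

No bench contact even at TCP z 0.009, so at 66 mm the tips stand less than 9 mm ahead. I'll grip boards at underside + 12 mm and sheets at about z 0.030 on the pile. Board C first.

step_arm(
  steps=[
    {"xyz": [0, 0, -0.76], "turn": [0, 0, 0], "gripper": 1},
    {"xyz": [0, 0, -0.76], "turn": [0, 0, 0], "gripper": 1},
    {"xyz": [0, 0, -0.76], "turn": [0, 0, 0], "gripper": 1},
    {"xyz": [-0.895, -0.068, 0], "turn": [0, 0, 0], "gripper": 1},
    {"xyz": [-0.895, -0.068, 0], "turn": [0, 0, 0], "gripper": 1},
    {"xyz": [-0.895, -0.068, 0], "turn": [0, 0, 0], "gripper": 1},
    {"xyz": [-0.895, -0.068, 0], "turn": [0, 0, 0], "gripper": 1},
    {"xyz": [-0.895, -0.068, 0], "turn": [0, 0, 0], "gripper": 1},
    {"xyz": [-0.895, -0.068, 0], "turn": [0, 0, 0], "gripper": 1},
    {"xyz": [0, 0, 0], "turn": [0, 0, 0], "gripper": 1},
    {"xyz": [0, 0, 0], "turn": [0, 0, 0], "gripper": 1},
    {"xyz": [0, 0, 0.55], "turn": [0, 0, 0], "gripper": 1},
    {"xyz": [0, 0, 0.55], "turn": [0, 0, 0], "gripper": 1},
    {"xyz": [0, 0, 0.55], "turn": [0, 0, 0], "gripper": 1},
    {"xyz": [0, 0, 0.53], "turn": [0, 0, 0], "gripper": 1},
    {"xyz": [0, 0, 0], "turn": [0, 0, 0], "gripper": 1},
    {"xyz": [0, 0, 0], "turn": [0, 0, 0], "gripper": 1},
  ],
)

```text
time_s: 17.73
position: [0.4361, -0.0619, 0.0131]
tool_rot: [[0.266, 0.964, -0.002], [0.964, -0.266, 0.001], [0.0, -0.003, -1.0]]
ft_force: [-0.1, -1.4, 0.5]
grip_width: 0.0856
```

step_arm(
  steps=[
    {"xyz": [0, 0, 0], "turn": [0, 0, 0], "gripper": -1},
    {"xyz": [0, 0, 0], "turn": [0, 0, 0], "gripper": -1},
    {"xyz": [0, 0, 0], "turn": [0, 0, 0], "gripper": -1},
    {"xyz": [0, 0, 0], "turn": [0, 0, 0], "gripper": -1},
    {"xyz": [0, 0, 0], "turn": [0, 0, 0], "gripper": -1},
    {"xyz": [0, 0, 0], "turn": [0, 0, 0], "gripper": -1},
  ],
  squeeze=40,
)

```text
time_s: 18.23
position: [0.4362, -0.0631, 0.0136]
tool_rot: [[0.267, 0.964, -0.0], [0.964, -0.267, -0.0], [-0.0, -0.0, -1.0]]
ft_force: [-0.3, -0.6, -1.4]
grip_width: 0.0122
```

```bash
python3 - <<'E'
from h import *
im,d=grab('side'); s=env.observe(); print(s['grip_width'],s['ft_force'])
save('s5.png',cv2.resize(im[190:290,250:400],(780,520),interpolation=cv2.INTER_CUBIC))
E
```

```text
0.004455874595200709 [-1.00719582  0.38083484  0.32425703]
```

View pics/s5.png

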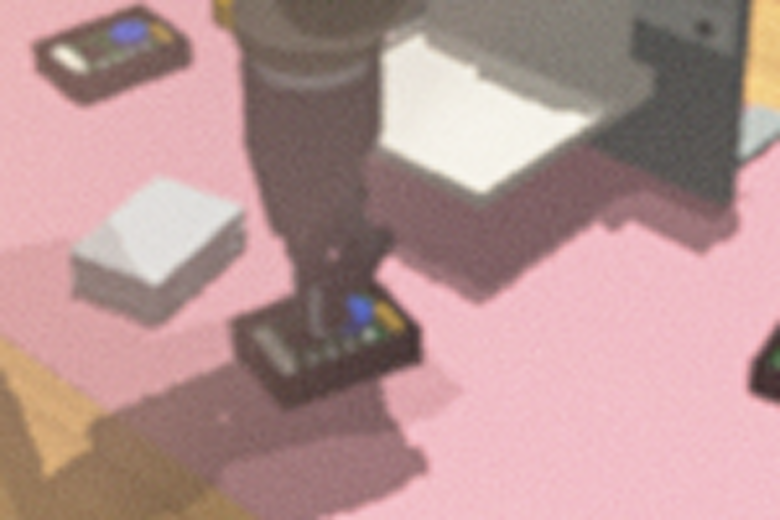

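The picture shows the fingers shut inside the tray: with the jaws open, the tips passed above the 22 mm rim. So the open tips sit higher than I thought. I lift, open, and feel for the bench astride the board.

step_arm(
  steps=[
    {"xyz": [0, 0, -0.5], "turn": [0, 0, 0], "gripper": -1},
    {"xyz": [0, 0, -0.5], "turn": [0, 0, 0], "gripper": -1},
    {"xyz": [0, 0, 0], "turn": [0, 0, 0], "gripper": 1},
    {"xyz": [0, 0, 0], "turn": [0, 0, 0], "gripper": 1},
    {"xyz": [0, 0, 0], "turn": [0, 0, 0], "gripper": 1},
    {"xyz": [0, 0, 0], "turn": [0, 0, 0], "gripper": 1},
    {"xyz": [0, 0, 0], "turn": [0, 0, 0], "gripper": 1},
    {"xyz": [0, 0, 0], "turn": [0, 0, 0], "gripper": 1},
  ],
)

```text
time_s: 18.95
position: [0.4359, -0.0629, 0.0528]
tool_rot: [[0.267, 0.964, -0.002], [0.964, -0.267, 0.0], [-0.0, -0.002, -1.0]]
ft_force: [0.3, -0.8, 0.8]
grip_width: 0.072
```

```bash
python3 - <<'E'
from h import *
im,d=grab('side'); s=env.observe(); print(s['grip_width'],s['position'])
W=pts('side',d); hsv=cv2.cvtColor(im,cv2.COLOR_RGB2HSV)
m=(hsv[...,2]<75)&(abs(W[...,0]-.436)<.08)&(abs(W[...,1]+.063)<.085)&(W[...,2]>.03)&(W[...,2]<.14)
for lo in np.arange(-.15,.03,.012):
    g=m&(W[...,1]>lo)&(W[...,1]<lo+.012)
    if g.sum()>5: print(round(lo,3),g.sum(),'zmin',np.percentile(W[g][:,2],[2,10,50]).round(3))
save('s6.png',cv2.resize(im[160:290,250:420],(785,600),interpolation=cv2.INTER_CUBIC))
E
```

```text
0.07898135951392002 [ 0.43593463 -0.06291581  0.05290229]
```

View pics/s6.png

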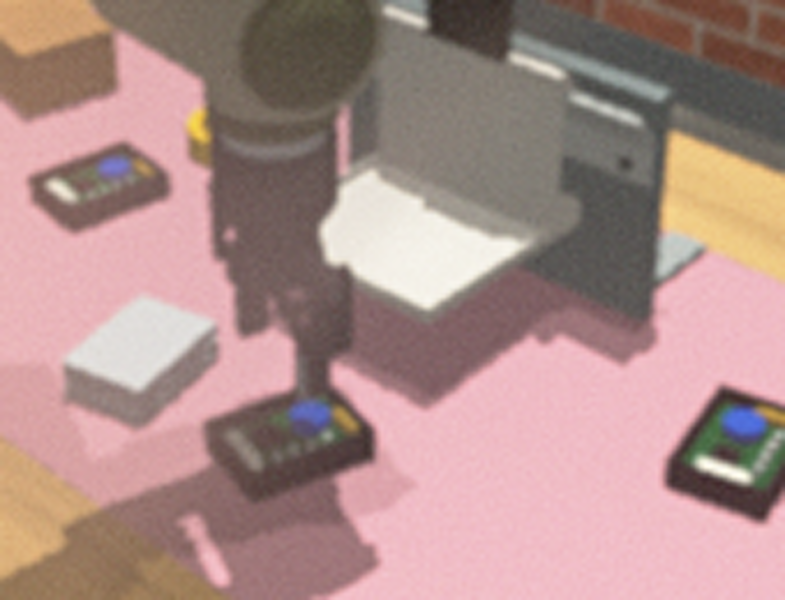

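```bash
python3 - <<'E'
from h import *
c=cams.camera_info('side'); E=np.array(c['extrinsics']); n=np.array([.267,.964,0]); C=np.array([.4359,-.0629,0])
for nm,(u,v),off in[('left',(304.1,231.8),.046),('right',(322,246),-.046),('right',(318,246),-.046)]:
    r=E[:3,:3]@np.array([(u-c['cx'])/c['fx'],(v-c['cy'])/c['fy'],1]); o=E[:3,3]
    t=((C+off*n-o)@n)/(r@n); print(nm,(o+t*r).round(4))
im,d=grab('side'); W=pts('side',d); print(W[220:236:2,304].round(3)); print(W[232:250:2,320].round(3))
E
```

```text
left [ 0.4498 -0.019   0.0643]
right [ 0.4331 -0.1099  0.0683]
right [ 0.4208 -0.1065  0.0735]
[[ 0.448 -0.023  0.109]
 [ 0.447 -0.024  0.103]
 [ 0.445 -0.025  0.098]
 [ 0.446 -0.024  0.089]
 [ 0.443 -0.026  0.085]
 [ 0.444 -0.025  0.077]
 [ 0.509  0.048 -0.   ]
 [ 0.504  0.042 -0.003]]
[[ 0.41  -0.127  0.137]
 [ 0.407 -0.13   0.134]
 [ 0.408 -0.129  0.126]
 [ 0.424 -0.112  0.102]
 [ 0.419 -0.116  0.1  ]
 [ 0.42  -0.115  0.092]
 [ 0.422 -0.113  0.083]
 [ 0.483 -0.051  0.009]
 [ 0.467 -0.067  0.02 ]]
```

Image rays put the open tips about 11 mm *behind* the reported TCP (z≈0.065 against 0.053), which disagrees with the data sheet. I descend further, feeling for contact.

step_arm(
  steps=[
    {"xyz": [0, 0, 0.5], "turn": [0, 0, 0], "gripper": 1},
    {"xyz": [0, 0, 0.5], "turn": [0, 0, 0], "gripper": 1},
    {"xyz": [0, 0, 0.325], "turn": [0, 0, 0], "gripper": 1},
    {"xyz": [0, 0, 0], "turn": [0, 0, 0], "gripper": 1},
    {"xyz": [0, 0, 0], "turn": [0, 0, 0], "gripper": 1},
  ],
)

```text
time_s: 19.47
position: [0.4359, -0.0629, 0.0001]
tool_rot: [[0.267, 0.964, -0.002], [0.964, -0.267, 0.001], [-0.0, -0.002, -1.0]]
ft_force: [-0.9, -0.5, -0.4]
grip_width: 0.0857
```

step_arm(
  steps=[
    {"xyz": [0, 0, 0.1], "turn": [0, 0, 0], "gripper": 1},
    {"xyz": [0, 0, 0], "turn": [0, 0, 0], "gripper": 1},
    {"xyz": [0, 0, 0], "turn": [0, 0, 0], "gripper": 1},
  ],
)

```text
time_s: 19.72
position: [0.4363, -0.0631, -0.0032]
tool_rot: [[0.267, 0.964, 0.0], [0.964, -0.267, -0.0], [-0.0, 0.0, -1.0]]
ft_force: [0.0, -0.1, 0.7]
grip_width: 0.0852
```

step_arm(
  steps=[
    {"xyz": [0, 0, 0], "turn": [0, 0, 0], "gripper": -1},
    {"xyz": [0, 0, 0], "turn": [0, 0, 0], "gripper": -1},
    {"xyz": [0, 0, 0], "turn": [0, 0, 0], "gripper": -1},
    {"xyz": [0, 0, 0], "turn": [0, 0, 0], "gripper": -1},
    {"xyz": [0, 0, 0], "turn": [0, 0, 0], "gripper": -1},
  ],
)

```text
time_s: 20.13
position: [0.4363, -0.063, -0.003]
tool_rot: [[0.267, 0.964, 0.0], [0.964, -0.267, -0.0], [-0.0, 0.0, -1.0]]
ft_force: [-1.5, 0.9, 6.4]
grip_width: 0.0648
```

step_arm(
  steps=[
    {"xyz": [0, 0, -0.5], "turn": [0, 0, 0], "gripper": -1},
    {"xyz": [0, 0, -1], "turn": [0, 0, 0], "gripper": -1},
    {"xyz": [0, 0, -1], "turn": [0, 0, -0.93], "gripper": -1},
    {"xyz": [0, 0, -1], "turn": [0, 0, -0.93], "gripper": -1},
    {"xyz": [0, 0, 0], "turn": [0, 0, -0.93], "gripper": -1},
    {"xyz": [0, 0, 0], "turn": [0, 0, -0.94], "gripper": -1},
    {"xyz": [0, 0, 0], "turn": [0, 0, 0], "gripper": -1},
    {"xyz": [0, 0, 0], "turn": [0, 0, 0], "gripper": -1},
  ],
)

```text
time_s: 20.8
position: [0.4359, -0.0628, 0.1363]
tool_rot: [[-0.026, 1.0, -0.001], [1.0, 0.026, 0.0], [0.0, -0.001, -1.0]]
ft_force: [0.1, 0.4, -2.0]
grip_width: 0.0646
```

```bash
python3 -c "
from h import *
plan([.598,-.004,.137],down(91.6)); s=env.observe(); print(s['ft_force'],s['grip_width'],s['wrist_torque'])"
```

```text
pos [ 0.4359 -0.0628  0.1363] t 20.8 shift total [ 1.37  4.09 -0.02] rows 5 each [ 0.273  0.818 -0.005]
turn total [-0.01 -0.   -0.03]
shift after turn [ 1.36  4.09 -0.02]
[ 0.06749109  0.4071246  -2.03348652] 0.06457715008080722 [0.00598127 0.08220394 0.00869787]
```

step_arm(
  steps=[
    {"xyz": [0.274, 0.818, 0], "turn": [0, 0, 0], "gripper": -1},
    {"xyz": [0.274, 0.818, 0], "turn": [0, 0, 0], "gripper": -1},
    {"xyz": [0.274, 0.818, 0], "turn": [0, 0, 0], "gripper": -1},
    {"xyz": [0.274, 0.818, 0], "turn": [0, 0, 0], "gripper": -1},
    {"xyz": [0.274, 0.818, 0], "turn": [0, 0, 0], "gripper": -1},
    {"xyz": [0, 0, 0], "turn": [0, 0, 0], "gripper": -1},
    {"xyz": [0, 0, 0.4], "turn": [0, 0, 0], "gripper": -1},
    {"xyz": [0, 0, 0.4], "turn": [0, 0, 0], "gripper": -1},
    {"xyz": [0, 0, 0.4], "turn": [0, 0, 0], "gripper": -1},
    {"xyz": [0, 0, 0.4], "turn": [0, 0, 0], "gripper": -1},
    {"xyz": [0, 0, 0.12], "turn": [0, 0, 0], "gripper": -1},
    {"xyz": [0, 0, 0.08], "turn": [0, 0, 0], "gripper": -1},
    {"xyz": [0, 0, 0], "turn": [0, 0, 0], "gripper": -1},
    {"xyz": [0, 0, 0], "turn": [0, 0, 0], "gripper": -1},
    {"xyz": [0, 0, 0], "turn": [0, 0, 0], "gripper": -1},
  ],
)

```text
time_s: 22.05
position: [0.5986, -0.0038, 0.0651]
tool_rot: [[-0.027, 1.0, 0.001], [1.0, 0.027, -0.0], [-0.0, 0.001, -1.0]]
ft_force: [0.4, -0.5, -1.8]
grip_width: 0.0647
```

step_arm(
  steps=[
    {"xyz": [0, 0, 0.04], "turn": [0, 0, 0], "gripper": -1},
    {"xyz": [0, 0, 0.03], "turn": [0, 0, 0], "gripper": -1},
    {"xyz": [0, 0, 0], "turn": [0, 0, 0], "gripper": -1},
    {"xyz": [0, 0, 0], "turn": [0, 0, 0], "gripper": 0.75},
    {"xyz": [0, 0, 0], "turn": [0, 0, 0], "gripper": 0.75},
    {"xyz": [0, 0, 0], "turn": [0, 0, 0], "gripper": 0.75},
    {"xyz": [0, 0, 0], "turn": [0, 0, 0], "gripper": 0.75},
    {"xyz": [0, 0, -0.4], "turn": [0, 0, 0], "gripper": 0.75},
    {"xyz": [0, 0, -0.7], "turn": [0, 0, 0], "gripper": 0.75},
    {"xyz": [0, 0, -1], "turn": [0, 0, 0], "gripper": 0.75},
    {"xyz": [0, -1, 0], "turn": [0, 0, 0], "gripper": 1},
    {"xyz": [0, -1, 0], "turn": [0, 0, 0], "gripper": 1},
    {"xyz": [0, -1, 0], "turn": [0, 0, 0], "gripper": 1},
    {"xyz": [0.6, -0.8, 0], "turn": [0, 0, 0], "gripper": 1},
    {"xyz": [0.6, -0.8, 0], "turn": [0, 0, 0], "gripper": 1},
    {"xyz": [0, 0, 0], "turn": [0, 0, 0], "gripper": 1},
  ],
)

```text
time_s: 23.38
position: [0.407, 0.0421, 0.1453]
tool_rot: [[-0.03, 1.0, -0.005], [1.0, 0.03, 0.001], [0.002, -0.005, -1.0]]
ft_force: [0.9, 0.2, -0.4]
grip_width: 0.0853
```

```bash
cat >> h.py <<'E'
def stacktop(z,win=(.5,.665,-.07,.06)):
    "top view: rectangle of stack item whose top is at height z"
    im,d=grab('top'); W=pts('top',d); hsv=cv2.cvtColor(im,cv2.COLOR_RGB2HSV)
    m=(W[...,0]>win[0])&(W[...,0]<win[1])&(W[...,1]>win[2])&(W[...,1]<win[3])&(W[...,2]>z-.016)&(W[...,2]<z+.012)
    return im,hsv,W,m
E
python3 - <<'E'
from h import *
im,hsv,W,m=stacktop(.087)
mm=m&(hsv[...,2]<110); print('board on shelf',rect(mm,.087),mm.sum())
im2,d2=grab('side')
save('s7.png',np.vstack([cv2.resize(im[125:225,260:420],(640,400),interpolation=cv2.INTER_CUBIC),cv2.resize(im2[150:250,290:450],(320,200))[:, :].repeat(2,1)]))
plan([.424,.068,.10],down(102.6))
E
```

```text
board on shelf [599.1  -1.6  93.7  63.6   3.3] 469
pos [0.4124 0.0397 0.1461] t 23.4833 shift total [0.7  0.31 1.15] rows 2 each [0.349 0.154 0.576]
turn total [ 0.    0.   -2.39]
shift after turn [0.63 0.44 1.15]
```

View pics/s7.png

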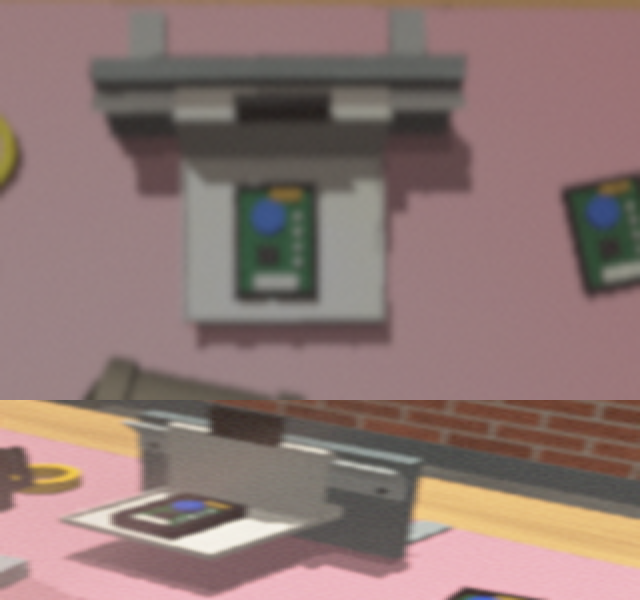

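Board C lies square on the shelf. The shelf's edges, at crop columns 187 and 385, suggest its centre is a few mm to the right of the board. I check that.

```bash
python3 - <<'E'
from h import *
print(ray('top',[(306.75,192),(356.25,192),(331.5,204.5)],.072).round(4)); print(ray('top',[(319,192),(339.5,192),(329,171.5),(329,199.5)],.087).round(4))
E
```

```text
[[ 0.5755  0.0667  0.072 ]
 [ 0.5785 -0.0899  0.072 ]
 [ 0.537  -0.0124  0.072 ]]
[[ 0.5736  0.0275  0.087 ]
 [ 0.5749 -0.0367  0.087 ]
 [ 0.6398 -0.0025  0.087 ]
 [ 0.5505 -0.0043  0.087 ]]
```

step_arm(
  steps=[
    {"xyz": [0, 0, 0], "turn": [0, 0, -0.8], "gripper": 0.85},
    {"xyz": [0, 0, 0], "turn": [0, 0, -0.8], "gripper": 0.85},
    {"xyz": [0, 0, 0], "turn": [0, 0, -0.79], "gripper": 0.85},
    {"xyz": [0.63, 0.44, 0], "turn": [0, 0, 0], "gripper": 0.85},
    {"xyz": [0, 0, 0.8], "turn": [0, 0, 0], "gripper": 0.85},
    {"xyz": [0, 0, 0.8], "turn": [0, 0, 0], "gripper": 0.85},
    {"xyz": [0, 0, 0.8], "turn": [0, 0, 0], "gripper": 0.85},
    {"xyz": [0, 0, 0.4], "turn": [0, 0, 0], "gripper": 0.85},
    {"xyz": [0, 0, 0.28], "turn": [0, 0, 0], "gripper": 0.85},
    {"xyz": [0, 0, 0], "turn": [0, 0, 0], "gripper": 0.85},
    {"xyz": [0, 0, 0], "turn": [0, 0, 0], "gripper": 0.85},
    {"xyz": [0, 0, 0], "turn": [0, 0, 0], "gripper": 0.85},
  ],
)

```text
time_s: 24.48
position: [0.4256, 0.0673, 0.0229]
tool_rot: [[-0.217, 0.976, 0.001], [0.976, 0.217, -0.0], [-0.0, 0.001, -1.0]]
ft_force: [-0.9, 0.1, 0.7]
grip_width: 0.079
```

step_arm(
  steps=[
    {"xyz": [0, 0, 0.07], "turn": [0, 0, 0], "gripper": 0.85},
    {"xyz": [0, 0, 0], "turn": [0, 0, 0], "gripper": 0.85},
    {"xyz": [0, 0, 0], "turn": [0, 0, 0], "gripper": -1},
    {"xyz": [0, 0, 0], "turn": [0, 0, 0], "gripper": -1},
    {"xyz": [0, 0, 0], "turn": [0, 0, 0], "gripper": -1},
    {"xyz": [0, 0, 0], "turn": [0, 0, 0], "gripper": -1},
    {"xyz": [0, 0, 0], "turn": [0, 0, 0], "gripper": -1},
  ],
)

```text
time_s: 25.07
position: [0.4254, 0.0676, 0.0204]
tool_rot: [[-0.217, 0.976, 0.002], [0.976, 0.217, -0.0], [-0.001, 0.001, -1.0]]
ft_force: [-0.4, 0.4, 15.4]
grip_width: 0.0185
```

The fingers shut above the sheet and pressed on it. The tips are about 10 mm behind the reported TCP at this width as well. I lift, open, look at the pile again and go lower.

step_arm(
  steps=[
    {"xyz": [0, 0, -0.4], "turn": [0, 0, 0], "gripper": -1},
    {"xyz": [0, 0, -0.8], "turn": [0, 0, 0], "gripper": 0.85},
    {"xyz": [0, 0, -0.9], "turn": [0, 0, 0], "gripper": 0.85},
    {"xyz": [0, -1, -0.3], "turn": [0, 0, 0], "gripper": 0.85},
    {"xyz": [0, -1, -0.3], "turn": [0, 0, 0], "gripper": 0.85},
    {"xyz": [0, -1, 0], "turn": [0, 0, 0], "gripper": 0.85},
    {"xyz": [0, 0, 0], "turn": [0, 0, 0], "gripper": 0.85},
    {"xyz": [0, 0, 0], "turn": [0, 0, 0], "gripper": 0.85},
  ],
)

```text
time_s: 25.73
position: [0.3065, 0.0416, 0.1279]
tool_rot: [[-0.216, 0.976, 0.0], [0.976, 0.216, -0.0], [-0.0, 0.0, -1.0]]
ft_force: [1.0, -0.0, 0.8]
grip_width: 0.0789
```

```bash
python3 - <<'E'
from h import *
im,d=grab('side'); im2,d2=grab('top'); s=env.observe(); print(s['grip_width'],s['position'])
hsv=cv2.cvtColor(im2,cv2.COLOR_RGB2HSV); W2=pts('top',d2)
m=(hsv[...,1]<25)&(hsv[...,2]>110)&(W2[...,2]>.008)&(W2[...,2]<.05)&(abs(W2[...,0]-.424)<.09)&(abs(W2[...,1]-.067)<.09)
print(rect(m,.03),m.sum())
W=pts('side',d); hs=cv2.cvtColor(im,cv2.COLOR_RGB2HSV)
m=(hs[...,1]<35)&(hs[...,2]>110)&(abs(W[...,0]-.424)<.09)&(abs(W[...,1]-.067)<.09)&(W[...,2]>.022)
print(rect(m,.03,'side'),np.nanmedian(W[m],0))
save('s8.png',np.hstack([cv2.resize(im[200:270,240:340],(400,280)),cv2.resize(im2[205:275,260:360],(400,280))]))
E
```

```text
0.07904085195737899 [0.3086212  0.04140939 0.12788862]
[425.   68.3  90.7  68.1  12.5] 589
[423.2  62.6  92.4  67.3  13. ] [0.42276661 0.06334971 0.02853615]
```

View pics/s8.png

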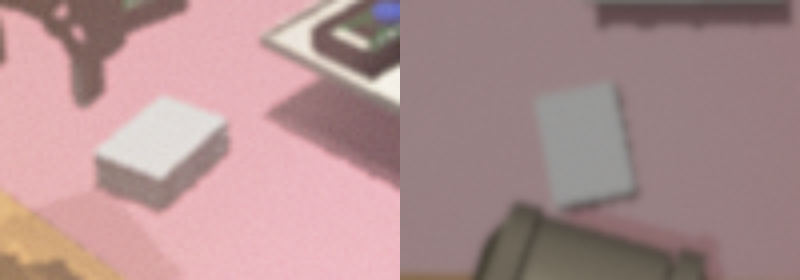

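```bash
python3 -c "
from h import *
plan([.4248,.067,.012])"
```

```text
pos [0.3086 0.0414 0.1279] t 25.8333 shift total [-0.    2.97  2.9 ] rows 5 each [-0.001  0.594  0.58 ]
```

step_arm(
  steps=[
    {"xyz": [0, 0.74, 0], "turn": [0, 0, 0], "gripper": 0.85},
    {"xyz": [0, 0.74, 0], "turn": [0, 0, 0], "gripper": 0.85},
    {"xyz": [0, 0.74, 0], "turn": [0, 0, 0], "gripper": 0.85},
    {"xyz": [0, 0.75, 0], "turn": [0, 0, 0], "gripper": 0.85},
    {"xyz": [0, 0, 0], "turn": [0, 0, 0], "gripper": 0.85},
    {"xyz": [0, 0, 0.8], "turn": [0, 0, 0], "gripper": 0.85},
    {"xyz": [0, 0, 0.8], "turn": [0, 0, 0], "gripper": 0.85},
    {"xyz": [0, 0, 0.7], "turn": [0, 0, 0], "gripper": 0.85},
    {"xyz": [0, 0, 0.4], "turn": [0, 0, 0], "gripper": 0.85},
    {"xyz": [0, 0, 0.2], "turn": [0, 0, 0], "gripper": 0.85},
    {"xyz": [0, 0, 0], "turn": [0, 0, 0], "gripper": 0.85},
    {"xyz": [0, 0, 0], "turn": [0, 0, 0], "gripper": 0.85},
    {"xyz": [0, 0, 0], "turn": [0, 0, 0], "gripper": -1},
    {"xyz": [0, 0, 0], "turn": [0, 0, 0], "gripper": -1},
    {"xyz": [0, 0, 0], "turn": [0, 0, 0], "gripper": -1},
    {"xyz": [0, 0, 0], "turn": [0, 0, 0], "gripper": -1},
    {"xyz": [0, 0, 0], "turn": [0, 0, 0], "gripper": -1},
  ],
)

```text
time_s: 27.25
position: [0.4244, 0.0674, 0.0131]
tool_rot: [[-0.217, 0.976, 0.003], [0.976, 0.217, -0.0], [-0.001, 0.002, -1.0]]
ft_force: [-0.6, 1.1, 10.2]
grip_width: 0.0629
```

step_arm(
  steps=[
    {"xyz": [0, 0, -0.2], "turn": [0, 0, 0], "gripper": -1},
    {"xyz": [0, 0, -0.4], "turn": [0, 0, 0], "gripper": -1},
    {"xyz": [0, 0, -0.9], "turn": [0, 0, 0], "gripper": -1},
    {"xyz": [0, 0, -0.9], "turn": [0, 0, 0], "gripper": -1},
    {"xyz": [0, 0, -0.6], "turn": [0, 0, 0.79], "gripper": -1},
    {"xyz": [0, 0, 0], "turn": [0, 0, 0.79], "gripper": -1},
    {"xyz": [0, 0, 0], "turn": [0, 0, 0.8], "gripper": -1},
    {"xyz": [0, 0, 0], "turn": [0, 0, 0], "gripper": -1},
    {"xyz": [0, 0, 0], "turn": [0, 0, 0], "gripper": -1},
  ],
)

```text
time_s: 28.0
position: [0.4236, 0.0674, 0.1322]
tool_rot: [[-0.031, 1.0, 0.0], [1.0, 0.031, -0.0], [-0.0, 0.0, -1.0]]
ft_force: [-0.3, 0.9, 0.2]
grip_width: 0.0623
```

```bash
python3 - <<'E'
from h import *
im,d=grab('side'); W=pts('side',d); hs=cv2.cvtColor(im,cv2.COLOR_RGB2HSV)
m=(hs[...,1]<45)&(hs[...,2]>100)&(abs(W[...,0]-.424)<.07)&(abs(W[...,1]-.067)<.07)
Z=W[m][:,2]; print(np.histogram(Z,np.arange(-.005,.2,.01)))
m2=m&(Z.min()<9)&(W[...,2]>.07); print('held',np.percentile(W[m2],[2,50,98],axis=0).round(3))
save('s9.png',cv2.resize(im[140:270,230:390],(640,520)))
s=env.observe(); print(s['grip_width'],s['ft_force']); plan([.598,-.006,.137],down(91.6))
E
```

```text
(array([ 10,  25, 298,   0,   0,   0,   0,   0,   0,   0,   0,   0,   0,
         0,  19, 243,   5,   3,   3,   1]), array([-0.005,  0.005,  0.015,  0.025,  0.035,  0.045,  0.055,  0.065,
        0.075,  0.085,  0.095,  0.105,  0.115,  0.125,  0.135,  0.145,
        0.155,  0.165,  0.175,  0.185,  0.195]))
held [[0.379 0.023 0.144]
 [0.411 0.061 0.148]
 [0.466 0.099 0.323]]
0.06252620189204719 [ 1.18822824 -0.24129378 -0.52857089]
pos [0.4235 0.0674 0.1319] t 28.05 shift total [-1.97  4.3  -0.13] rows 5 each [-0.394  0.861 -0.026]
turn total [-0.    0.    0.03]
shift after turn [-1.96  4.31 -0.13]
```

View pics/s9.png

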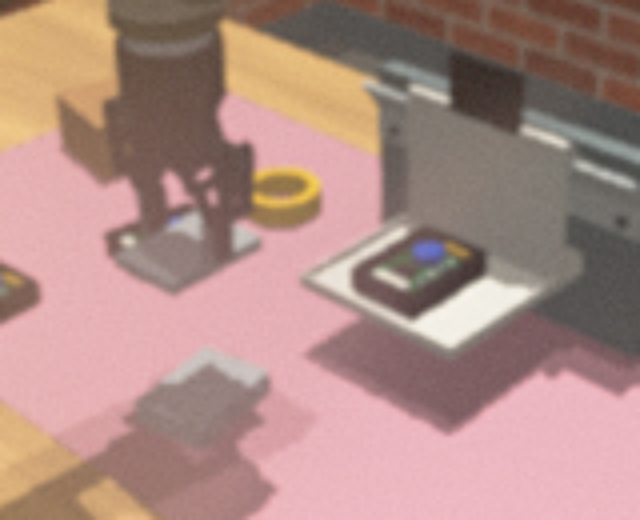

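step_arm(
  steps=[
    {"xyz": [-0.394, 0.861, 0], "turn": [0, 0, 0], "gripper": -1},
    {"xyz": [-0.394, 0.861, 0], "turn": [0, 0, 0], "gripper": -1},
    {"xyz": [-0.394, 0.861, 0], "turn": [0, 0, 0], "gripper": -1},
    {"xyz": [-0.394, 0.861, 0], "turn": [0, 0, 0], "gripper": -1},
    {"xyz": [-0.394, 0.861, 0], "turn": [0, 0, 0], "gripper": -1},
    {"xyz": [0, 0, 0], "turn": [0, 0, 0], "gripper": -1},
    {"xyz": [0, 0, 0.4], "turn": [0, 0, 0], "gripper": -1},
    {"xyz": [0, 0, 0.4], "turn": [0, 0, 0], "gripper": -1},
    {"xyz": [0, 0, 0.3], "turn": [0, 0, 0], "gripper": -1},
    {"xyz": [0, 0, 0.1], "turn": [0, 0, 0], "gripper": -1},
    {"xyz": [0, 0, 0.06], "turn": [0, 0, 0], "gripper": -1},
    {"xyz": [0, 0, 0], "turn": [0, 0, 0], "gripper": -1},
    {"xyz": [0, 0, 0], "turn": [0, 0, 0], "gripper": -1},
    {"xyz": [0, 0, 0], "turn": [0, 0, 0], "gripper": -1},
  ],
)

```text
time_s: 29.22
position: [0.5984, -0.0065, 0.0817]
tool_rot: [[-0.029, 1.0, 0.001], [1.0, 0.029, -0.0], [-0.0, 0.001, -1.0]]
ft_force: [-0.4, -0.1, -0.2]
grip_width: 0.0624
```

step_arm(
  steps=[
    {"xyz": [0, 0, 0.03], "turn": [0, 0, 0], "gripper": -1},
    {"xyz": [0, 0, 0], "turn": [0, 0, 0], "gripper": -1},
    {"xyz": [0, 0, 0], "turn": [0, 0, 0], "gripper": 0.8},
    {"xyz": [0, 0, 0], "turn": [0, 0, 0], "gripper": 0.8},
    {"xyz": [0, 0, 0], "turn": [0, 0, 0], "gripper": 0.8},
    {"xyz": [0, 0, 0], "turn": [0, 0, 0], "gripper": 0.8},
    {"xyz": [0, 0, -0.4], "turn": [0, 0, 0], "gripper": 0.8},
    {"xyz": [0, 0, -0.8], "turn": [0, 0, 0], "gripper": 0.8},
    {"xyz": [0, 0, -1], "turn": [0, 0, 0], "gripper": 0.8},
    {"xyz": [0.4, -0.9, 0], "turn": [0, 0, 0.5], "gripper": 1},
    {"xyz": [0.4, -0.9, 0], "turn": [0, 0, 0.5], "gripper": 1},
    {"xyz": [0.4, -0.9, 0], "turn": [0, 0, 0.5], "gripper": 1},
    {"xyz": [0.6, -0.7, 0], "turn": [0, 0, 0.5], "gripper": 1},
    {"xyz": [0.6, -0.7, 0], "turn": [0, 0, 0.2], "gripper": 1},
    {"xyz": [0, 0, 0], "turn": [0, 0, 0], "gripper": 1},
  ],
)

```text
time_s: 30.47
position: [0.4359, 0.0999, 0.1681]
tool_rot: [[0.145, 0.989, -0.003], [0.989, -0.145, 0.001], [0.001, -0.003, -1.0]]
ft_force: [0.0, 0.2, -0.2]
grip_width: 0.0856
```

```bash
cat >> h.py <<'E'
B={'A':(.5545,.271),'B':(.379,.316),'D':(.6214,-.277)}
def boards(names='ABD',zt=.022,r=.075):
    im,d=grab('top'); hsv=cv2.cvtColor(im,cv2.COLOR_RGB2HSV); W=pts('top',d)
    for n in names:
        x,y=B[n]; m=(abs(W[...,0]-x)<r)&(abs(W[...,1]-y)<r)&(W[...,2]<.05)&(hsv[...,2]<115)&~((hsv[...,0]>165)&(hsv[...,1]>40))
        g=(abs(W[...,0]-x)<r)&(abs(W[...,1]-y)<r)&(hsv[...,0]>45)&(hsv[...,0]<120)&(hsv[...,1]>60)
        print(n,rect(m,zt),m.sum(),'green',rect(cv2.morphologyEx(g.astype(np.uint8),cv2.MORPH_CLOSE,np.ones((5,5))),.018))
    return im,hsv,W
E
python3 - <<'E'
from h import *
im,hsv,W=boards()
m=(W[...,0]>.5)&(W[...,0]<.665)&(W[...,1]>-.07)&(W[...,1]<.06)&(W[...,2]>.083)&(W[...,2]<.12)&(hsv[...,1]<30)
print('stack sheet',rect(m,.097),m.sum(),np.nanmedian(W[m],0))
plan([.5545,.271,.10],down(81.6))
E
```

```text
A [553.8 270.2  93.1  73.8  -7.1] 504 green [555.2 272.2  74.1  54.   -9.2]
B [378.2 315.   92.1  71.3   3.2] 516 green [379.  315.9  74.2  52.1   3.2]
D [ 621.  -277.6   91.8   68.4   13.2] 482 green [ 622.3 -278.5   74.9   52.3   11.7]
stack sheet [598.1  -3.3  89.1  68.5   1.3] 640 [ 0.59761921 -0.00275507  0.09565481]
pos [0.4384 0.0984 0.1683] t 30.5167 shift total [4.69 2.25 1.71] rows 6 each [0.781 0.375 0.284]
turn total [-0.01 -0.    0.03]
shift after turn [4.69 2.24 1.71]
```

```bash
python3 - <<'E'
from h import *
im,d=grab('top'); g=cv2.cvtColor(im,cv2.COLOR_RGB2HSV)
for v in (184,188,192,196,200):
    r=g[v,295:370,1].astype(int); on=np.where(r<32)[0]; a,b=295+on.min(),295+on.max()
    p=ray('top',[(a-.5,v),(b+.5,v)],.072); print(v,a,b,p[:,1].round(4),'mid at x',p.mean(0).round(4)[:2])
r=cv2.cvtColor(im,cv2.COLOR_RGB2GRAY)
# upstand ends on top edge and tab
W=pts('top',d); m=(W[...,2]>.205)&(W[...,0]>.64)&(abs(W[...,1])<.08); print('tab',rect(m,.235),m.sum())
m=(W[...,2]>.16)&(W[...,2]<.2)&(W[...,0]>.68)&(abs(W[...,1])<.17); print('upst',rect(m,.177))
E
```

```text
184 305 356 [ 0.0746 -0.0904] mid at x [ 0.6027 -0.0079]
188 305 356 [ 0.0742 -0.0905] mid at x [ 0.5898 -0.0081]
192 305 356 [ 0.0739 -0.0906] mid at x [ 0.5769 -0.0084]
196 305 356 [ 0.0735 -0.0908] mid at x [ 0.5641 -0.0086]
200 305 355 [ 0.0731 -0.0878] mid at x [ 0.5513 -0.0073]
tab [668.4  -4.8  68.3  14.6 -89. ] 140
upst [701.2  -2.6 277.3  41.5 -88.2]
```

step_arm(
  steps=[
    {"xyz": [0.787, 0.374, 0], "turn": [0, 0, 0], "gripper": 1},
    {"xyz": [0.787, 0.374, 0], "turn": [0, 0, 0], "gripper": 1},
    {"xyz": [0.787, 0.374, 0], "turn": [0, 0, 0], "gripper": 1},
    {"xyz": [0.787, 0.374, 0], "turn": [0, 0, 0], "gripper": 1},
    {"xyz": [0.787, 0.374, 0], "turn": [0, 0, 0], "gripper": 1},
    {"xyz": [0.787, 0.374, 0], "turn": [0, 0, 0], "gripper": 1},
    {"xyz": [0, 0, 0], "turn": [0, 0, 0], "gripper": 1},
    {"xyz": [0, 0, 0.8], "turn": [0, 0, 0], "gripper": 1},
    {"xyz": [0, 0, 0.8], "turn": [0, 0, 0], "gripper": 1},
    {"xyz": [0, 0, 0.8], "turn": [0, 0, 0], "gripper": 1},
    {"xyz": [0, 0, 0.8], "turn": [0, 0, 0], "gripper": 1},
    {"xyz": [0, 0, 0.6], "turn": [0, 0, 0], "gripper": 1},
    {"xyz": [0, 0, 0.3], "turn": [0, 0, 0], "gripper": 1},
    {"xyz": [0, 0, 0.12], "turn": [0, 0, 0], "gripper": 1},
    {"xyz": [0, 0, 0], "turn": [0, 0, 0], "gripper": 1},
    {"xyz": [0, 0, 0], "turn": [0, 0, 0], "gripper": 1},
  ],
)

```text
time_s: 31.9
position: [0.5578, 0.2703, 0.0001]
tool_rot: [[0.147, 0.989, 0.001], [0.989, -0.147, 0.001], [0.001, 0.001, -1.0]]
ft_force: [0.6, -1.1, 0.6]
grip_width: 0.0853
```

step_arm(
  steps=[
    {"xyz": [0, 0, 0], "turn": [0, 0, 0], "gripper": -1},
    {"xyz": [0, 0, 0], "turn": [0, 0, 0], "gripper": -1},
    {"xyz": [0, 0, 0], "turn": [0, 0, 0], "gripper": -1},
    {"xyz": [0, 0, 0], "turn": [0, 0, 0], "gripper": -1},
    {"xyz": [0, 0, 0], "turn": [0, 0, 0], "gripper": -1},
  ],
)

```text
time_s: 32.32
position: [0.5576, 0.2705, 0.0009]
tool_rot: [[0.147, 0.989, 0.002], [0.989, -0.147, 0.001], [0.001, 0.002, -1.0]]
ft_force: [-0.9, -0.8, 5.4]
grip_width: 0.0642
```

step_arm(
  steps=[
    {"xyz": [0, 0, -0.4], "turn": [0, 0, 0], "gripper": -1},
    {"xyz": [0, 0, -0.9], "turn": [0, 0, 0], "gripper": -1},
    {"xyz": [0, 0, -0.9], "turn": [0, 0, 0], "gripper": -1},
    {"xyz": [0, 0, -0.9], "turn": [0, 0, -0.73], "gripper": -1},
    {"xyz": [0, 0, -0.7], "turn": [0, 0, -0.73], "gripper": -1},
    {"xyz": [0, 0, 0], "turn": [0, 0, -0.72], "gripper": -1},
    {"xyz": [0, 0, 0], "turn": [0, 0, 0], "gripper": -1},
    {"xyz": [0, 0, 0], "turn": [0, 0, 0], "gripper": -1},
  ],
)

```text
time_s: 32.98
position: [0.5564, 0.2702, 0.151]
tool_rot: [[-0.025, 1.0, -0.001], [1.0, 0.025, -0.0], [-0.0, -0.001, -1.0]]
ft_force: [-0.3, 0.6, -1.9]
grip_width: 0.0642
```

```bash
python3 -c "
from h import *
plan([.600,-.008,.099],down(91.6)); s=env.observe(); print(s['ft_force'],s['grip_width'])"
```

```text
pos [0.5564 0.2702 0.151 ] t 32.9833 shift total [-6.98  0.91  1.3 ] rows 8 each [-0.873  0.114  0.162]
turn total [-0.01  0.   -0.03]
shift after turn [-6.98  0.89  1.3 ]
[-0.34838089  0.64338161 -1.89038321] 0.06422958205617935
```

step_arm(
  steps=[
    {"xyz": [-0.873, 0.112, 0], "turn": [0, 0, 0], "gripper": -1},
    {"xyz": [-0.873, 0.112, 0], "turn": [0, 0, 0], "gripper": -1},
    {"xyz": [-0.873, 0.112, 0], "turn": [0, 0, 0], "gripper": -1},
    {"xyz": [-0.873, 0.112, 0], "turn": [0, 0, 0], "gripper": -1},
    {"xyz": [-0.873, 0.112, 0], "turn": [0, 0, 0], "gripper": -1},
    {"xyz": [-0.873, 0.112, 0], "turn": [0, 0, 0], "gripper": -1},
    {"xyz": [-0.873, 0.112, 0], "turn": [0, 0, 0], "gripper": -1},
    {"xyz": [-0.873, 0.112, 0], "turn": [0, 0, 0], "gripper": -1},
    {"xyz": [0, 0, 0], "turn": [0, 0, 0], "gripper": -1},
    {"xyz": [0, 0, 0], "turn": [0, 0, 0], "gripper": -1},
    {"xyz": [0, 0, 0.4], "turn": [0, 0, 0], "gripper": -1},
    {"xyz": [0, 0, 0.4], "turn": [0, 0, 0], "gripper": -1},
    {"xyz": [0, 0, 0.3], "turn": [0, 0, 0], "gripper": -1},
    {"xyz": [0, 0, 0.12], "turn": [0, 0, 0], "gripper": -1},
    {"xyz": [0, 0, 0.06], "turn": [0, 0, 0], "gripper": -1},
    {"xyz": [0, 0, 0], "turn": [0, 0, 0], "gripper": -1},
    {"xyz": [0, 0, 0], "turn": [0, 0, 0], "gripper": -1},
    {"xyz": [0, 0, 0], "turn": [0, 0, 0], "gripper": -1},
  ],
)

```text
time_s: 34.48
position: [0.6005, -0.0077, 0.1005]
tool_rot: [[-0.027, 1.0, 0.0], [1.0, 0.027, -0.0], [-0.0, 0.0, -1.0]]
ft_force: [0.2, 0.2, -1.5]
grip_width: 0.0647
```

step_arm(
  steps=[
    {"xyz": [0, 0, 0.04], "turn": [0, 0, 0], "gripper": -1},
    {"xyz": [0, 0, 0], "turn": [0, 0, 0], "gripper": -1},
    {"xyz": [0, 0, 0], "turn": [0, 0, 0], "gripper": 0.8},
    {"xyz": [0, 0, 0], "turn": [0, 0, 0], "gripper": 0.8},
    {"xyz": [0, 0, 0], "turn": [0, 0, 0], "gripper": 0.8},
    {"xyz": [0, 0, 0], "turn": [0, 0, 0], "gripper": 0.8},
    {"xyz": [0, 0, -0.4], "turn": [0, 0, 0], "gripper": 0.8},
    {"xyz": [0, 0, -0.8], "turn": [0, 0, 0], "gripper": 0.8},
    {"xyz": [0, 0, -1], "turn": [0, 0, 0], "gripper": 0.8},
    {"xyz": [-0.5, -0.85, 0], "turn": [0, 0, -0.6], "gripper": 0.85},
    {"xyz": [-0.5, -0.85, 0], "turn": [0, 0, -0.6], "gripper": 0.85},
    {"xyz": [-0.5, -0.85, 0], "turn": [0, 0, -0.6], "gripper": 0.85},
    {"xyz": [-0.5, -0.85, 0], "turn": [0, 0, -0.58], "gripper": 0.85},
    {"xyz": [-0.5, -0.85, 0], "turn": [0, 0, 0], "gripper": 0.85},
    {"xyz": [0, 0, 0], "turn": [0, 0, 0], "gripper": 0.85},
    {"xyz": [0, 0, 0], "turn": [0, 0, 0], "gripper": 0.85},
  ],
)

```text
time_s: 35.82
position: [0.4434, -0.1289, 0.1868]
tool_rot: [[-0.212, 0.977, 0.0], [0.977, 0.212, -0.0], [-0.0, -0.0, -1.0]]
ft_force: [0.3, 0.2, 0.2]
grip_width: 0.0791
```

```bash
cat >> h.py <<'E'
def sheets(W,hsv,zt):
    m=(hsv[...,1]<25)&(hsv[...,2]>100)&(W[...,2]>-.005)&(W[...,2]<.05)&(abs(W[...,0]-.424)<.09)&(abs(W[...,1]-.067)<.09)
    print('sheets',rect(m,zt),m.sum(),np.nanmedian(W[m],0).round(4))
def stackboard(W,hsv,zt):
    m=(W[...,0]>.5)&(W[...,0]<.665)&(W[...,1]>-.07)&(W[...,1]<.06)&(W[...,2]>zt-.016)&(W[...,2]<zt+.014)
    g=m&(hsv[...,0]>45)&(hsv[...,0]<120)&(hsv[...,1]>60)
    print('stack',rect(m,zt),m.sum(),'green',rect(cv2.morphologyEx(g.astype(np.uint8),cv2.MORPH_CLOSE,np.ones((5,5))),zt-.005))
E
python3 - <<'E'
from h import *
im,hsv,W=boards('BD'); sheets(W,hsv,.02); stackboard(W,hsv,.119)
plan([.4248,.0672,.10],down(102.5))
E
```

```text
B [378.1 315.7  90.9  71.3   5. ] 502 green [379.  315.9  74.2  52.1   3.2]
D [ 620.7 -277.7   92.8   67.4   11.5] 489 green [ 622.3 -278.8   74.9   54.4   11.6]
sheets [424.3  67.5  92.5  69.   11.5] 601 [0.424  0.0675 0.019 ]
stack [598.6  -6.3  90.7  61.7   1. ] 595 green [599.   -6.1  75.4  53.7   3.9]
pos [ 0.4442 -0.1281  0.1867] t 35.8667 shift total [4.87 0.57 2.17] rows 6 each [0.812 0.095 0.361]
turn total [ 0.    0.   -0.03]
shift after turn [4.87 0.58 2.17]
```

step_arm(
  steps=[
    {"xyz": [0.812, 0.096, 0], "turn": [0, 0, 0], "gripper": 0.85},
    {"xyz": [0.812, 0.096, 0], "turn": [0, 0, 0], "gripper": 0.85},
    {"xyz": [0.812, 0.096, 0], "turn": [0, 0, 0], "gripper": 0.85},
    {"xyz": [0.812, 0.096, 0], "turn": [0, 0, 0], "gripper": 0.85},
    {"xyz": [0.812, 0.096, 0], "turn": [0, 0, 0], "gripper": 0.85},
    {"xyz": [0.812, 0.096, 0], "turn": [0, 0, 0], "gripper": 0.85},
    {"xyz": [0, 0, 0], "turn": [0, 0, 0], "gripper": 0.85},
    {"xyz": [0, 0, 0.9], "turn": [0, 0, 0], "gripper": 0.85},
    {"xyz": [0, 0, 0.9], "turn": [0, 0, 0], "gripper": 0.85},
    {"xyz": [0, 0, 0.9], "turn": [0, 0, 0], "gripper": 0.85},
    {"xyz": [0, 0, 0.9], "turn": [0, 0, 0], "gripper": 0.85},
    {"xyz": [0, 0, 0.6], "turn": [0, 0, 0], "gripper": 0.85},
    {"xyz": [0, 0, 0.3], "turn": [0, 0, 0], "gripper": 0.85},
    {"xyz": [0, 0, 0.07], "turn": [0, 0, 0], "gripper": 0.85},
    {"xyz": [0, 0, 0], "turn": [0, 0, 0], "gripper": 0.85},
    {"xyz": [0, 0, 0], "turn": [0, 0, 0], "gripper": 0.85},
    {"xyz": [0, 0, 0], "turn": [0, 0, 0], "gripper": 0.85},
  ],
)

```text
time_s: 37.28
position: [0.4253, 0.0677, 0.0044]
tool_rot: [[-0.216, 0.976, 0.001], [0.976, 0.216, -0.0], [-0.001, 0.001, -1.0]]
ft_force: [0.5, -0.6, 0.5]
grip_width: 0.0788
```

step_arm(
  steps=[
    {"xyz": [0, 0, 0.04], "turn": [0, 0, 0], "gripper": 0.85},
    {"xyz": [0, 0, 0], "turn": [0, 0, 0], "gripper": -1},
    {"xyz": [0, 0, 0], "turn": [0, 0, 0], "gripper": -1},
    {"xyz": [0, 0, 0], "turn": [0, 0, 0], "gripper": -1},
    {"xyz": [0, 0, 0], "turn": [0, 0, 0], "gripper": -1},
    {"xyz": [0, 0, 0], "turn": [0, 0, 0], "gripper": -1},
  ],
)

```text
time_s: 37.78
position: [0.4248, 0.0675, 0.003]
tool_rot: [[-0.216, 0.976, 0.001], [0.976, 0.216, -0.0], [-0.0, 0.001, -1.0]]
ft_force: [-3.2, 0.5, 13.6]
grip_width: 0.063
```

step_arm(
  steps=[
    {"xyz": [0, 0, -0.2], "turn": [0, 0, 0], "gripper": -1},
    {"xyz": [0, 0, -0.4], "turn": [0, 0, 0], "gripper": -1},
    {"xyz": [0, 0, -0.9], "turn": [0, 0, 0], "gripper": -1},
    {"xyz": [0, 0, -0.9], "turn": [0, 0, 0], "gripper": -1},
    {"xyz": [0, 0, -0.9], "turn": [0, 0, 0.79], "gripper": -1},
    {"xyz": [0, 0, -0.6], "turn": [0, 0, 0.79], "gripper": -1},
    {"xyz": [0, 0, 0], "turn": [0, 0, 0.8], "gripper": -1},
    {"xyz": [0, 0, 0], "turn": [0, 0, 0], "gripper": -1},
    {"xyz": [0, 0, 0], "turn": [0, 0, 0], "gripper": -1},
  ],
)

```text
time_s: 38.53
position: [0.4242, 0.0676, 0.1579]
tool_rot: [[-0.029, 1.0, -0.001], [1.0, 0.029, 0.0], [0.0, -0.001, -1.0]]
ft_force: [-0.9, 0.6, -0.8]
grip_width: 0.0622
```

```bash
cat >> h.py <<'E'
def held():
    im,d=grab('side'); W=pts('side',d); hs=cv2.cvtColor(im,cv2.COLOR_RGB2HSV)
    m=(hs[...,1]<45)&(hs[...,2]>100)&(abs(W[...,0]-.424)<.07)&(abs(W[...,1]-.067)<.07)
    Z=W[m][:,2]; h,e=np.histogram(Z,np.arange(-.005,.23,.01)); print([(round(float(a),3),int(b)) for a,b in zip(e,h) if b>15])
E
python3 -c "
from h import *
held(); plan([.5985,-.008,.115],down(91.6))"
```

```text
[(-0.005, 16), (0.005, 271), (0.165, 222)]
pos [0.424  0.0676 0.1575] t 38.5833 shift total [-2.02  4.31  1.05] rows 5 each [-0.403  0.861  0.21 ]
turn total [-0.03 -0.    0.01]
shift after turn [-2.01  4.31  1.06]
```

step_arm(
  steps=[
    {"xyz": [-0.403, 0.861, 0], "turn": [0, 0, 0], "gripper": -1},
    {"xyz": [-0.403, 0.861, 0], "turn": [0, 0, 0], "gripper": -1},
    {"xyz": [-0.403, 0.861, 0], "turn": [0, 0, 0], "gripper": -1},
    {"xyz": [-0.403, 0.861, 0], "turn": [0, 0, 0], "gripper": -1},
    {"xyz": [-0.403, 0.861, 0], "turn": [0, 0, 0], "gripper": -1},
    {"xyz": [0, 0, 0], "turn": [0, 0, 0], "gripper": -1},
    {"xyz": [0, 0, 0], "turn": [0, 0, 0], "gripper": -1},
    {"xyz": [0, 0, 0.4], "turn": [0, 0, 0], "gripper": -1},
    {"xyz": [0, 0, 0.4], "turn": [0, 0, 0], "gripper": -1},
    {"xyz": [0, 0, 0.2], "turn": [0, 0, 0], "gripper": -1},
    {"xyz": [0, 0, 0.12], "turn": [0, 0, 0], "gripper": -1},
    {"xyz": [0, 0, 0], "turn": [0, 0, 0], "gripper": -1},
    {"xyz": [0, 0, 0], "turn": [0, 0, 0], "gripper": -1},
    {"xyz": [0, 0, 0], "turn": [0, 0, 0], "gripper": -1},
  ],
)

```text
time_s: 39.75
position: [0.5988, -0.0082, 0.1134]
tool_rot: [[-0.027, 1.0, -0.0], [1.0, 0.027, -0.0], [-0.0, -0.0, -1.0]]
ft_force: [-0.0, -1.0, -0.4]
grip_width: 0.0625
```

step_arm(
  steps=[
    {"xyz": [0, 0, 0.03], "turn": [0, 0, 0], "gripper": -1},
    {"xyz": [0, 0, 0], "turn": [0, 0, 0], "gripper": -1},
    {"xyz": [0, 0, 0], "turn": [0, 0, 0], "gripper": 0.8},
    {"xyz": [0, 0, 0], "turn": [0, 0, 0], "gripper": 0.8},
    {"xyz": [0, 0, 0], "turn": [0, 0, 0], "gripper": 0.8},
    {"xyz": [0, 0, 0], "turn": [0, 0, 0], "gripper": 0.8},
    {"xyz": [0, 0, -0.4], "turn": [0, 0, 0], "gripper": 0.8},
    {"xyz": [0, 0, -0.8], "turn": [0, 0, 0], "gripper": 0.8},
    {"xyz": [0, 0, -1], "turn": [0, 0, 0], "gripper": 0.8},
    {"xyz": [-0.5, -0.85, 0], "turn": [0, 0, -0.6], "gripper": 1},
    {"xyz": [-0.5, -0.85, 0], "turn": [0, 0, -0.6], "gripper": 1},
    {"xyz": [-0.5, -0.85, 0], "turn": [0, 0, -0.6], "gripper": 1},
    {"xyz": [-0.5, -0.85, 0], "turn": [0, 0, -0.45], "gripper": 1},
    {"xyz": [-0.5, -0.85, 0], "turn": [0, 0, 0], "gripper": 1},
    {"xyz": [0, 0, 0], "turn": [0, 0, 0], "gripper": 1},
    {"xyz": [0, 0, 0], "turn": [0, 0, 0], "gripper": 1},
  ],
)

```text
time_s: 41.08
position: [0.4417, -0.129, 0.2002]
tool_rot: [[-0.202, 0.979, -0.0], [0.979, 0.202, -0.0], [-0.0, -0.0, -1.0]]
ft_force: [0.2, 0.0, -0.5]
grip_width: 0.0856
```

```bash
python3 - <<'E'
from h import *
im,hsv,W=boards('BD'); stackboard(W,hsv,.129)
plan([.622,-.2788,.0],down(102))
E
```

```text
B [378.5 315.7  91.5  71.    4.9] 503 green [379.  315.9  74.2  52.1   3.2]
D [ 621.1 -278.2   93.3   68.5   11.7] 491 green [ 622.6 -278.6   74.9   53.1   12.5]Traceback (most recent call last):
  File "<stdin>", line 2, in <module>
  File "h.py", line 64, in stackboard
    print('stack',rect(m,zt),m.sum(),'green',rect(cv2.morphologyEx(g.astype(np.uint8),cv2.MORPH_CLOSE,np.ones((5,5))),zt-.005))
                                             ~~~~^^^^^^^^^^^^^^^^^^^^^^^^^^^^^^^^^^^^^^^^^^^^^^^^^^^^^^^^^^^^^^^^^^^^^^^^^^^^^
  File "h.py", line 17, in rect
    c=max(cs,key=cv2.contourArea).reshape(-1,2)
      ~~~^^^^^^^^^^^^^^^^^^^^^^^^
ValueError: max() iterable argument is empty
```

```bash
sed -i "s/^    c=max(cs/    if not cs: return None\n    c=max(cs/" h.py; python3 - <<'E'
from h import *
im,d=grab('top'); stackboard(pts('top',d),cv2.cvtColor(im,cv2.COLOR_RGB2HSV),.129)
plan([.622,-.2788,.0],down(102))
E
```

```text
stack [596.6  -6.4  90.   61.3   1. ] 607 green None
pos [ 0.443  -0.1277  0.2   ] t 41.1833 shift total [-4.62  3.61  5.  ] rows 8 each [-0.577  0.451  0.625]
turn total [-0.    0.   -0.03]
shift after turn [-4.63  3.59  5.  ]
```

step_arm(
  steps=[
    {"xyz": [-0.77, 0.602, 0], "turn": [0, 0, 0], "gripper": 1},
    {"xyz": [-0.77, 0.602, 0], "turn": [0, 0, 0], "gripper": 1},
    {"xyz": [-0.77, 0.602, 0], "turn": [0, 0, 0], "gripper": 1},
    {"xyz": [-0.77, 0.602, 0], "turn": [0, 0, 0], "gripper": 1},
    {"xyz": [-0.77, 0.602, 0], "turn": [0, 0, 0], "gripper": 1},
    {"xyz": [-0.77, 0.602, 0], "turn": [0, 0, 0], "gripper": 1},
    {"xyz": [0, 0, 0], "turn": [0, 0, 0], "gripper": 1},
    {"xyz": [0, 0, 0.9], "turn": [0, 0, 0], "gripper": 1},
    {"xyz": [0, 0, 0.9], "turn": [0, 0, 0], "gripper": 1},
    {"xyz": [0, 0, 0.9], "turn": [0, 0, 0], "gripper": 1},
    {"xyz": [0, 0, 0.9], "turn": [0, 0, 0], "gripper": 1},
    {"xyz": [0, 0, 0.8], "turn": [0, 0, 0], "gripper": 1},
    {"xyz": [0, 0, 0.4], "turn": [0, 0, 0], "gripper": 1},
    {"xyz": [0, 0, 0.2], "turn": [0, 0, 0], "gripper": 1},
    {"xyz": [0, 0, 0], "turn": [0, 0, 0], "gripper": 1},
    {"xyz": [0, 0, 0], "turn": [0, 0, 0], "gripper": 1},
  ],
)

```text
time_s: 42.52
position: [0.6227, -0.2785, 0.0004]
tool_rot: [[-0.207, 0.978, 0.0], [0.978, 0.207, -0.001], [-0.001, 0.0, -1.0]]
ft_force: [-0.5, -0.2, 0.3]
grip_width: 0.0855
```

step_arm(
  steps=[
    {"xyz": [0, 0, 0], "turn": [0, 0, 0], "gripper": -1},
    {"xyz": [0, 0, 0], "turn": [0, 0, 0], "gripper": -1},
    {"xyz": [0, 0, 0], "turn": [0, 0, 0], "gripper": -1},
    {"xyz": [0, 0, 0], "turn": [0, 0, 0], "gripper": -1},
    {"xyz": [0, 0, 0], "turn": [0, 0, 0], "gripper": -1},
  ],
)

```text
time_s: 42.93
position: [0.6228, -0.2795, 0.0021]
tool_rot: [[-0.206, 0.979, 0.003], [0.979, 0.206, -0.002], [-0.003, 0.002, -1.0]]
ft_force: [0.1, 0.3, 5.6]
grip_width: 0.064
```

step_arm(
  steps=[
    {"xyz": [0, 0, -0.4], "turn": [0, 0, 0], "gripper": -1},
    {"xyz": [0, 0, -0.9], "turn": [0, 0, 0], "gripper": -1},
    {"xyz": [0, 0, -0.9], "turn": [0, 0, 0], "gripper": -1},
    {"xyz": [0, 0, -0.9], "turn": [0, 0, 0.76], "gripper": -1},
    {"xyz": [0, 0, -0.9], "turn": [0, 0, 0.76], "gripper": -1},
    {"xyz": [0, 0, -0.7], "turn": [0, 0, 0.74], "gripper": -1},
    {"xyz": [0, 0, 0], "turn": [0, 0, 0], "gripper": -1},
    {"xyz": [0, 0, 0], "turn": [0, 0, 0], "gripper": -1},
  ],
)

```text
time_s: 43.6
position: [0.6222, -0.2792, 0.19]
tool_rot: [[-0.027, 1.0, 0.003], [1.0, 0.027, -0.002], [-0.002, 0.003, -1.0]]
ft_force: [-0.4, 0.7, -2.6]
grip_width: 0.064
```

```bash
python3 -c "
from h import *
plan([.5985,-.008,.131],down(91.6)); s=env.observe(); print(s['ft_force'],s['grip_width'])"
```

```text
pos [ 0.6222 -0.2792  0.19  ] t 43.6 shift total [ 6.8  -0.42  1.46] rows 7 each [ 0.971 -0.059  0.208]
turn total [ 0.03  0.03 -0.01]
shift after turn [ 6.79 -0.4   1.47]
[-0.35333917  0.69020651 -2.59955865] 0.06403557716546514
```

step_arm(
  steps=[
    {"xyz": [0.4, -0.7, 0], "turn": [0, 0, 0], "gripper": -1},
    {"xyz": [0.91, 0, 0], "turn": [0, 0, 0], "gripper": -1},
    {"xyz": [0.91, 0, 0], "turn": [0, 0, 0], "gripper": -1},
    {"xyz": [0.91, 0, 0], "turn": [0, 0, 0], "gripper": -1},
    {"xyz": [0.91, 0, 0], "turn": [0, 0, 0], "gripper": -1},
    {"xyz": [0.91, 0, 0], "turn": [0, 0, 0], "gripper": -1},
    {"xyz": [0.91, 0, 0], "turn": [0, 0, 0], "gripper": -1},
    {"xyz": [0.93, 0.29, 0], "turn": [0, 0, 0], "gripper": -1},
    {"xyz": [0, 0, 0], "turn": [0, 0, 0], "gripper": -1},
    {"xyz": [0, 0, 0], "turn": [0, 0, 0], "gripper": -1},
    {"xyz": [0, 0, 0.5], "turn": [0, 0, 0], "gripper": -1},
    {"xyz": [0, 0, 0.5], "turn": [0, 0, 0], "gripper": -1},
    {"xyz": [0, 0, 0.3], "turn": [0, 0, 0], "gripper": -1},
    {"xyz": [0, 0, 0.1], "turn": [0, 0, 0], "gripper": -1},
    {"xyz": [0, 0, 0.05], "turn": [0, 0, 0], "gripper": -1},
    {"xyz": [0, 0, 0], "turn": [0, 0, 0], "gripper": -1},
    {"xyz": [0, 0, 0], "turn": [0, 0, 0], "gripper": -1},
    {"xyz": [0, 0, 0], "turn": [0, 0, 0], "gripper": -1},
  ],
)

```text
time_s: 45.1
position: [0.5972, -0.0089, 0.131]
tool_rot: [[-0.026, 1.0, -0.002], [1.0, 0.026, -0.0], [-0.0, -0.002, -1.0]]
ft_force: [-8.4, 1.4, 12.8]
grip_width: 0.0641
```

```bash
python3 - <<'E'
from h import *
im,d=grab('side'); s=env.observe(); print(s['ft_force'],s['wrist_torque'],s['position'])
save('s10.png',cv2.resize(im[100:240,290:460],(720,593),interpolation=cv2.INTER_CUBIC))
E
```

```text
[-8.26266752  1.48311243 13.48466365] [ 0.03087123  1.4370481  -0.02871382] [ 0.59722581 -0.00892096  0.1309424 ]
```

View pics/s10.png

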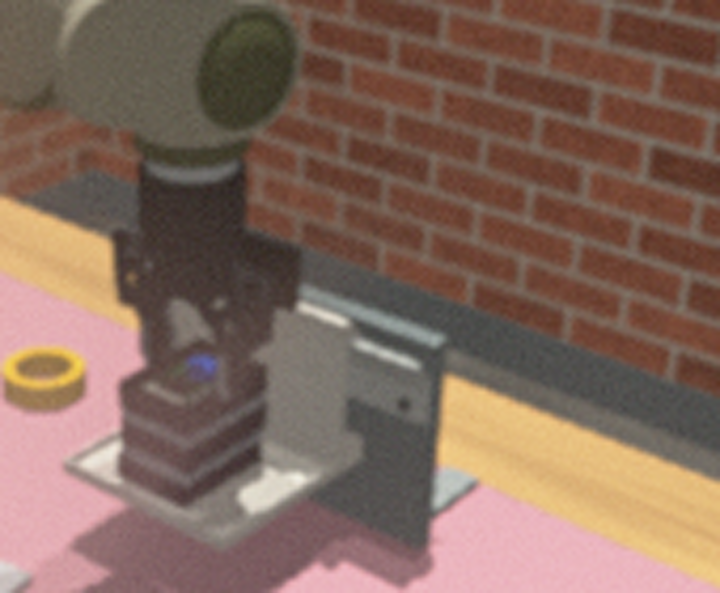

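The third board is already pressing on the sheet below it at about 15 N. I back off 2 mm before releasing.

step_arm(
  steps=[
    {"xyz": [0, 0, -0.03], "turn": [0, 0, 0], "gripper": -1},
    {"xyz": [0, 0, -0.02], "turn": [0, 0, 0], "gripper": -1},
    {"xyz": [0, 0, 0], "turn": [0, 0, 0], "gripper": -1},
    {"xyz": [0, 0, 0], "turn": [0, 0, 0], "gripper": -1},
  ],
)

```text
time_s: 45.48
position: [0.5982, -0.0084, 0.1312]
tool_rot: [[-0.026, 1.0, -0.002], [1.0, 0.026, 0.0], [0.0, -0.002, -1.0]]
ft_force: [-0.6, 0.9, -3.0]
grip_width: 0.0639
```

Force is relieved (-3 N, about the board's weight). Release and retreat.

step_arm(
  steps=[
    {"xyz": [0, 0, 0], "turn": [0, 0, 0], "gripper": 0.8},
    {"xyz": [0, 0, 0], "turn": [0, 0, 0], "gripper": 0.8},
    {"xyz": [0, 0, 0], "turn": [0, 0, 0], "gripper": 0.8},
    {"xyz": [0, 0, 0], "turn": [0, 0, 0], "gripper": 0.8},
    {"xyz": [0, 0, -0.4], "turn": [0, 0, 0], "gripper": 0.8},
    {"xyz": [0, 0, -0.8], "turn": [0, 0, 0], "gripper": 0.8},
    {"xyz": [0, 0, -1], "turn": [0, 0, 0], "gripper": 0.8},
    {"xyz": [-0.5, -0.85, 0], "turn": [0, 0, -0.6], "gripper": 0.85},
    {"xyz": [-0.5, -0.85, 0], "turn": [0, 0, -0.6], "gripper": 0.85},
    {"xyz": [-0.5, -0.85, 0], "turn": [0, 0, -0.6], "gripper": 0.85},
    {"xyz": [-0.5, -0.85, 0], "turn": [0, 0, -0.58], "gripper": 0.85},
    {"xyz": [-0.5, -0.85, 0], "turn": [0, 0, 0], "gripper": 0.85},
    {"xyz": [0, 0, 0], "turn": [0, 0, 0], "gripper": 0.85},
    {"xyz": [0, 0, 0], "turn": [0, 0, 0], "gripper": 0.85},
  ],
)

```text
time_s: 46.65
position: [0.4414, -0.1287, 0.2204]
tool_rot: [[-0.212, 0.977, 0.0], [0.977, 0.212, -0.0], [-0.0, -0.0, -1.0]]
ft_force: [0.6, -0.3, 0.3]
grip_width: 0.0794
```

```bash
python3 - <<'E'
from h import *
im,hsv,W=boards('B'); sheets(W,hsv,.01); stackboard(W,hsv,.151)
W2=pts('side',grab('side')[1]); m=(abs(W2[...,0]-.598)<.035)&(abs(W2[...,1]+.006)<.025)&(W2[...,2]>.1)&(W2[...,2]<.2); print('stack z',np.nanpercentile(W2[m][:,2],[5,50,95]).round(4))
plan([.4248,.0675,-.007],down(102.5))
E
```

```text
B [377.9 315.6  92.   70.1   5.7] 505 green [379.  315.9  74.2  52.1   3.2]
sheets [423.8  66.9  92.3  67.7  11.8] 586 [0.4238 0.067  0.0093]
stack [597.1  -6.3  91.8  65.9   1.3] 652 green [597.9  -6.4  73.7  54.3   1.1]
stack z [0.1384 0.1431 0.1493]
pos [ 0.4427 -0.1274  0.2201] t 46.75 shift total [4.86 0.61 5.68] rows 8 each [0.607 0.076 0.71 ]
turn total [-0.    0.   -0.02]
shift after turn [4.85 0.62 5.68]
```

step_arm(
  steps=[
    {"xyz": [0.81, 0.102, 0], "turn": [0, 0, 0], "gripper": 0.85},
    {"xyz": [0.81, 0.102, 0], "turn": [0, 0, 0], "gripper": 0.85},
    {"xyz": [0.81, 0.102, 0], "turn": [0, 0, 0], "gripper": 0.85},
    {"xyz": [0.81, 0.102, 0], "turn": [0, 0, 0], "gripper": 0.85},
    {"xyz": [0.81, 0.102, 0], "turn": [0, 0, 0], "gripper": 0.85},
    {"xyz": [0.81, 0.102, 0], "turn": [0, 0, 0], "gripper": 0.85},
    {"xyz": [0, 0, 0], "turn": [0, 0, 0], "gripper": 0.85},
    {"xyz": [0, 0, 0.9], "turn": [0, 0, 0], "gripper": 0.85},
    {"xyz": [0, 0, 0.9], "turn": [0, 0, 0], "gripper": 0.85},
    {"xyz": [0, 0, 0.9], "turn": [0, 0, 0], "gripper": 0.85},
    {"xyz": [0, 0, 0.9], "turn": [0, 0, 0], "gripper": 0.85},
    {"xyz": [0, 0, 0.9], "turn": [0, 0, 0], "gripper": 0.85},
    {"xyz": [0, 0, 0.6], "turn": [0, 0, 0], "gripper": 0.85},
    {"xyz": [0, 0, 0.4], "turn": [0, 0, 0], "gripper": 0.85},
    {"xyz": [0, 0, 0.1], "turn": [0, 0, 0], "gripper": 0.85},
    {"xyz": [0, 0, 0], "turn": [0, 0, 0], "gripper": 0.85},
    {"xyz": [0, 0, 0], "turn": [0, 0, 0], "gripper": 0.85},
  ],
)

```text
time_s: 48.17
position: [0.4248, 0.0678, -0.0036]
tool_rot: [[-0.216, 0.976, 0.0], [0.976, 0.216, -0.0], [-0.0, 0.0, -1.0]]
ft_force: [0.7, 0.2, 0.3]
grip_width: 0.0791
```

step_arm(
  steps=[
    {"xyz": [0, 0, 0.03], "turn": [0, 0, 0], "gripper": 0.85},
    {"xyz": [0, 0, 0], "turn": [0, 0, 0], "gripper": -1},
    {"xyz": [0, 0, 0], "turn": [0, 0, 0], "gripper": -1},
    {"xyz": [0, 0, 0], "turn": [0, 0, 0], "gripper": -1},
    {"xyz": [0, 0, 0], "turn": [0, 0, 0], "gripper": -1},
    {"xyz": [0, 0, 0], "turn": [0, 0, 0], "gripper": -1},
  ],
)

```text
time_s: 48.67
position: [0.4284, 0.0671, 0.0]
tool_rot: [[-0.215, 0.976, 0.013], [0.977, 0.215, -0.001], [-0.004, 0.012, -1.0]]
ft_force: [-10.2, 38.2, 98.5]
grip_width: 0.0184
```

step_arm(
  steps=[
    {"xyz": [0, 0, -0.5], "turn": [0, 0, 0], "gripper": 0.85},
    {"xyz": [0, 0, -0.8], "turn": [0, 0, 0], "gripper": 0.85},
    {"xyz": [0, 0, -1], "turn": [0, 0, 0], "gripper": 0.85},
    {"xyz": [0, 0, -1], "turn": [0, 0, 0], "gripper": 0.85},
    {"xyz": [0, -1, -0.3], "turn": [0, 0, 0], "gripper": 0.85},
    {"xyz": [0, -1, 0], "turn": [0, 0, 0], "gripper": 0.85},
    {"xyz": [0, -0.8, 0], "turn": [0, 0, 0], "gripper": 0.85},
    {"xyz": [0, 0, 0], "turn": [0, 0, 0], "gripper": 0.85},
    {"xyz": [0, 0, 0], "turn": [0, 0, 0], "gripper": 0.85},
  ],
)

```text
time_s: 49.42
position: [0.3142, 0.0433, 0.1394]
tool_rot: [[-0.214, 0.977, 0.001], [0.977, 0.214, -0.0], [-0.001, 0.001, -1.0]]
ft_force: [0.5, 0.1, 0.5]
grip_width: 0.0792
```

```bash
python3 - <<'E'
from h import *
im,hsv,W=boards('B'); sheets(W,hsv,.01); 
i2,d=grab('side'); W2=pts('side',d); hs=cv2.cvtColor(i2,cv2.COLOR_RGB2HSV)
m=(hs[...,1]<35)&(hs[...,2]>100)&(abs(W2[...,0]-.424)<.09)&(abs(W2[...,1]-.067)<.09)&(W2[...,2]<.05)
print(rect(m,.01,'side'),np.nanpercentile(W2[m][:,2],[5,50,95]).round(4)); s=env.observe(); print(s['position'],s['ft_force'],s['grip_width'])
c=cams.camera_info('side'); save('s11.png',np.hstack([cv2.resize(i2[170:280,210:340],(400,338)),cv2.resize(im[205:275,260:360],(400,338))]))
E
```

```text
B [379.1 315.5  92.4  70.6   5.1] 525 green [379.1 315.9  74.1  52.1   3.2]
sheets [423.9  68.4  91.9  68.4  12.4] 582 [0.4242 0.0683 0.0092]
[423.3  63.9  92.6  69.5  10.7] [0.005  0.0086 0.0109]
[0.31587582 0.04328711 0.13924071] [ 0.29627237 -0.08021145 -0.45071873] 0.07909943413247325
```

View pics/s11.png

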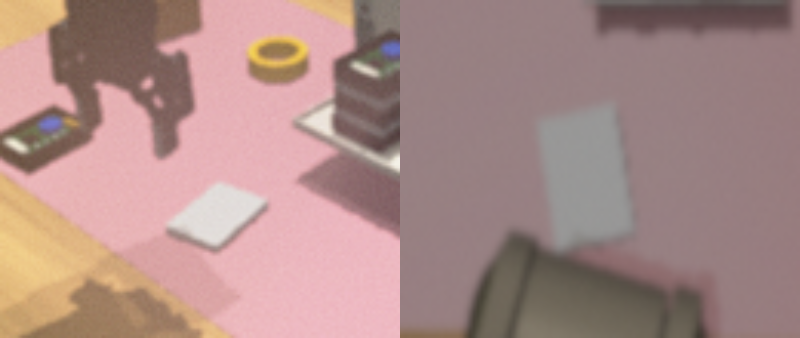

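The sheet is where it was. My grip was about 2 mm too high, so the fingers slipped over the edge and pressed at 98 N. This time I go lower and close in stages to guard against that.

```bash
python3 -c "
from h import *
plan([.4243,.0672,-.009],down(102.2))"
```

```text
pos [0.3159 0.0433 0.1392] t 49.5167 shift total [0.   2.77 3.71] rows 5 each [0.001 0.554 0.742]
turn total [0.01 0.01 0.04]
shift after turn [0.01 2.78 3.71]
```

step_arm(
  steps=[
    {"xyz": [0, 0.7, 0], "turn": [0, 0, 0], "gripper": 0.85},
    {"xyz": [0, 0.7, 0], "turn": [0, 0, 0], "gripper": 0.85},
    {"xyz": [0, 0.7, 0], "turn": [0, 0, 0], "gripper": 0.85},
    {"xyz": [0, 0.67, 0], "turn": [0, 0, 0], "gripper": 0.85},
    {"xyz": [0, 0, 0], "turn": [0, 0, 0], "gripper": 0.85},
    {"xyz": [0, 0, 0.9], "turn": [0, 0, 0], "gripper": 0.85},
    {"xyz": [0, 0, 0.9], "turn": [0, 0, 0], "gripper": 0.85},
    {"xyz": [0, 0, 0.9], "turn": [0, 0, 0], "gripper": 0.85},
    {"xyz": [0, 0, 0.6], "turn": [0, 0, 0], "gripper": 0.85},
    {"xyz": [0, 0, 0.3], "turn": [0, 0, 0], "gripper": 0.85},
    {"xyz": [0, 0, 0.1], "turn": [0, 0, 0], "gripper": 0.85},
    {"xyz": [0, 0, 0], "turn": [0, 0, 0], "gripper": 0.85},
    {"xyz": [0, 0, 0], "turn": [0, 0, 0], "gripper": 0.85},
  ],
)

```text
time_s: 50.6
position: [0.4237, 0.0673, -0.009]
tool_rot: [[-0.215, 0.977, -0.0], [0.977, 0.215, -0.0], [-0.0, -0.0, -1.0]]
ft_force: [1.2, -0.5, -0.6]
grip_width: 0.079
```

step_arm(
  steps=[
    {"xyz": [0, 0, 0.02], "turn": [0, 0, 0], "gripper": 0.55},
    {"xyz": [0, 0, 0], "turn": [0, 0, 0], "gripper": 0.55},
    {"xyz": [0, 0, 0], "turn": [0, 0, 0], "gripper": 0.55},
    {"xyz": [0, 0, 0], "turn": [0, 0, 0], "gripper": 0.45},
    {"xyz": [0, 0, 0], "turn": [0, 0, 0], "gripper": 0.45},
    {"xyz": [0, 0, 0], "turn": [0, 0, 0], "gripper": 0.45},
  ],
)

```text
time_s: 51.1
position: [0.4236, 0.0672, -0.009]
tool_rot: [[-0.215, 0.977, 0.001], [0.977, 0.215, -0.0], [-0.001, 0.001, -1.0]]
ft_force: [-2.0, -0.4, 13.6]
grip_width: 0.0642
```

step_arm(
  steps=[
    {"xyz": [0, 0, 0], "turn": [0, 0, 0], "gripper": 0.3},
    {"xyz": [0, 0, 0], "turn": [0, 0, 0], "gripper": 0.3},
    {"xyz": [0, 0, -0.15], "turn": [0, 0, 0], "gripper": 0.2},
    {"xyz": [0, 0, -0.4], "turn": [0, 0, 0], "gripper": -1},
    {"xyz": [0, 0, -0.9], "turn": [0, 0, 0], "gripper": -1},
    {"xyz": [0, 0, -0.9], "turn": [0, 0, 0], "gripper": -1},
    {"xyz": [0, 0, -0.9], "turn": [0, 0, 0], "gripper": -1},
    {"xyz": [0, 0, -0.9], "turn": [0, 0, 0.79], "gripper": -1},
    {"xyz": [0, 0, -0.7], "turn": [0, 0, 0.79], "gripper": -1},
    {"xyz": [0, 0, 0], "turn": [0, 0, 0.74], "gripper": -1},
    {"xyz": [0, 0, 0], "turn": [0, 0, 0], "gripper": -1},
    {"xyz": [0, 0, 0], "turn": [0, 0, 0], "gripper": -1},
  ],
)

```text
time_s: 52.1
position: [0.4227, 0.0673, 0.1838]
tool_rot: [[-0.033, 0.999, -0.001], [0.999, 0.033, 0.0], [0.0, -0.001, -1.0]]
ft_force: [-0.3, -0.1, -0.2]
grip_width: 0.0638
```

```bash
python3 -c "
from h import *
held(); plan([.5985,-.008,.146],down(91.6))"
```

```text
[(0.195, 211)]
pos [0.4226 0.0674 0.1833] t 52.15 shift total [-2.03  4.34  0.92] rows 5 each [-0.406  0.867  0.184]
turn total [-0.03 -0.    0.06]
shift after turn [-2.01  4.34  0.93]
```

step_arm(
  steps=[
    {"xyz": [-0.406, 0.867, 0], "turn": [0, 0, 0], "gripper": -1},
    {"xyz": [-0.406, 0.867, 0], "turn": [0, 0, 0], "gripper": -1},
    {"xyz": [-0.406, 0.867, 0], "turn": [0, 0, 0], "gripper": -1},
    {"xyz": [-0.406, 0.867, 0], "turn": [0, 0, 0], "gripper": -1},
    {"xyz": [-0.406, 0.867, 0], "turn": [0, 0, 0.06], "gripper": -1},
    {"xyz": [0, 0, 0], "turn": [0, 0, 0], "gripper": -1},
    {"xyz": [0, 0, 0], "turn": [0, 0, 0], "gripper": -1},
    {"xyz": [0, 0, 0.4], "turn": [0, 0, 0], "gripper": -1},
    {"xyz": [0, 0, 0.4], "turn": [0, 0, 0], "gripper": -1},
    {"xyz": [0, 0, 0.1], "turn": [0, 0, 0], "gripper": -1},
    {"xyz": [0, 0, 0.06], "turn": [0, 0, 0], "gripper": -1},
    {"xyz": [0, 0, 0], "turn": [0, 0, 0], "gripper": -1},
    {"xyz": [0, 0, 0], "turn": [0, 0, 0], "gripper": -1},
    {"xyz": [0, 0, 0], "turn": [0, 0, 0], "gripper": -1},
  ],
)

```text
time_s: 53.32
position: [0.5992, -0.0084, 0.1462]
tool_rot: [[-0.027, 1.0, 0.001], [1.0, 0.027, -0.0], [-0.0, 0.001, -1.0]]
ft_force: [0.3, 0.5, -0.6]
grip_width: 0.0637
```

step_arm(
  steps=[
    {"xyz": [0, 0, 0.05], "turn": [0, 0, 0], "gripper": -1},
    {"xyz": [0, 0, 0.02], "turn": [0, 0, 0], "gripper": -1},
    {"xyz": [0, 0, 0], "turn": [0, 0, 0], "gripper": -1},
    {"xyz": [0, 0, 0], "turn": [0, 0, 0], "gripper": -1},
  ],
)

```text
time_s: 53.65
position: [0.599, -0.0085, 0.1425]
tool_rot: [[-0.026, 1.0, -0.001], [1.0, 0.026, -0.0], [-0.0, -0.001, -1.0]]
ft_force: [-0.3, -0.4, -0.1]
grip_width: 0.0642
```

step_arm(
  steps=[
    {"xyz": [0, 0, 0], "turn": [0, 0, 0], "gripper": 0.8},
    {"xyz": [0, 0, 0], "turn": [0, 0, 0], "gripper": 0.8},
    {"xyz": [0, 0, 0], "turn": [0, 0, 0], "gripper": 0.8},
    {"xyz": [0, 0, 0], "turn": [0, 0, 0], "gripper": 0.8},
    {"xyz": [0, 0, -0.4], "turn": [0, 0, 0], "gripper": 0.8},
    {"xyz": [0, 0, -0.8], "turn": [0, 0, 0], "gripper": 0.8},
    {"xyz": [0, 0, -0.9], "turn": [0, 0, 0], "gripper": 0.8},
    {"xyz": [0.3, -0.9, 0], "turn": [0, 0, -0.34], "gripper": 1},
    {"xyz": [0.6, -0.75, 0], "turn": [0, 0, 0], "gripper": 1},
    {"xyz": [0.7, -0.65, 0], "turn": [0, 0, 0], "gripper": 1},
    {"xyz": [0.7, -0.65, 0], "turn": [0, 0, 0], "gripper": 1},
    {"xyz": [0.7, -0.65, 0], "turn": [0, 0, 0], "gripper": 1},
    {"xyz": [0, 0, 0], "turn": [0, 0, 0], "gripper": 1},
    {"xyz": [0, 0, 0], "turn": [0, 0, 0], "gripper": 1},
  ],
)

```text
time_s: 54.82
position: [0.4483, 0.1056, 0.2272]
tool_rot: [[-0.056, 0.998, 0.0], [0.998, 0.056, -0.0], [-0.0, 0.0, -1.0]]
ft_force: [0.1, -0.3, 1.0]
grip_width: 0.0854
```

```bash
python3 - <<'E'
from h import *
im,hsv,W=boards('B'); stackboard(W,hsv,.161)
plan([.379,.316,-.001],down(93.2))
E
```

```text
B [379.3 315.2  90.3  71.6   2.8] 513 green [379.8 316.8  74.2  55.2   5.1]
stack [598.   -6.3  91.1  65.8   1.1] 702 green None
pos [0.4493 0.1048 0.2271] t 54.8667 shift total [ 5.37 -1.47  5.7 ] rows 8 each [ 0.671 -0.184  0.712]
turn total [ 0.01  0.   -0.02]
shift after turn [ 5.37 -1.46  5.7 ]
```

step_arm(
  steps=[
    {"xyz": [0.895, -0.243, 0], "turn": [0, 0, 0], "gripper": 1},
    {"xyz": [0.895, -0.243, 0], "turn": [0, 0, 0], "gripper": 1},
    {"xyz": [0.895, -0.243, 0], "turn": [0, 0, 0], "gripper": 1},
    {"xyz": [0.895, -0.243, 0], "turn": [0, 0, 0], "gripper": 1},
    {"xyz": [0.895, -0.243, 0], "turn": [0, 0, 0], "gripper": 1},
    {"xyz": [0.895, -0.243, 0], "turn": [0, 0, 0], "gripper": 1},
    {"xyz": [0, 0, 0], "turn": [0, 0, 0], "gripper": 1},
    {"xyz": [0, 0, 0.9], "turn": [0, 0, 0], "gripper": 1},
    {"xyz": [0, 0, 0.9], "turn": [0, 0, 0], "gripper": 1},
    {"xyz": [0, 0, 0.9], "turn": [0, 0, 0], "gripper": 1},
    {"xyz": [0, 0, 0.9], "turn": [0, 0, 0], "gripper": 1},
    {"xyz": [0, 0, 0.9], "turn": [0, 0, 0], "gripper": 1},
    {"xyz": [0, 0, 0.7], "turn": [0, 0, 0], "gripper": 1},
    {"xyz": [0, 0, 0.4], "turn": [0, 0, 0], "gripper": 1},
    {"xyz": [0, 0, 0.1], "turn": [0, 0, 0], "gripper": 1},
    {"xyz": [0, 0, 0], "turn": [0, 0, 0], "gripper": 1},
    {"xyz": [0, 0, 0], "turn": [0, 0, 0], "gripper": 1},
  ],
)

```text
time_s: 56.28
position: [0.3805, 0.316, -0.0007]
tool_rot: [[-0.053, 0.999, 0.0], [0.999, 0.053, 0.0], [0.0, 0.0, -1.0]]
ft_force: [1.4, 0.4, 0.3]
grip_width: 0.0856
```

step_arm(
  steps=[
    {"xyz": [0, 0, 0], "turn": [0, 0, 0], "gripper": 0.4},
    {"xyz": [0, 0, 0], "turn": [0, 0, 0], "gripper": 0.4},
    {"xyz": [0, 0, 0], "turn": [0, 0, 0], "gripper": 0.4},
    {"xyz": [0, 0, 0], "turn": [0, 0, 0], "gripper": 0.4},
    {"xyz": [0, 0, 0], "turn": [0, 0, 0], "gripper": 0.4},
  ],
)

```text
time_s: 56.7
position: [0.3801, 0.3162, 0.0001]
tool_rot: [[-0.054, 0.999, 0.002], [0.999, 0.054, 0.001], [0.001, 0.002, -1.0]]
ft_force: [-0.2, -1.2, 6.1]
grip_width: 0.0649
```

step_arm(
  steps=[
    {"xyz": [0, 0, -0.4], "turn": [0, 0, 0], "gripper": -1},
    {"xyz": [0, 0, -0.9], "turn": [0, 0, 0], "gripper": -1},
    {"xyz": [0, 0, -0.9], "turn": [0, 0, 0], "gripper": -1},
    {"xyz": [0, 0, -0.9], "turn": [0, 0, 0], "gripper": -1},
    {"xyz": [0, 0, -0.9], "turn": [0, 0, 0], "gripper": -1},
    {"xyz": [0, 0, -0.9], "turn": [0, 0, 0], "gripper": -1},
    {"xyz": [0, 0, -0.5], "turn": [0, 0, 0.33], "gripper": -1},
    {"xyz": [0, 0, 0], "turn": [0, 0, 0], "gripper": -1},
    {"xyz": [0, 0, 0], "turn": [0, 0, 0], "gripper": -1},
  ],
)

```text
time_s: 57.45
position: [0.3793, 0.316, 0.2155]
tool_rot: [[-0.027, 1.0, 0.001], [1.0, 0.027, 0.001], [0.001, 0.001, -1.0]]
ft_force: [-0.5, -0.6, -3.1]
grip_width: 0.0645
```

```bash
python3 -c "
from h import *
plan([.5985,-.008,.164],down(91.6)); s=env.observe(); print(s['ft_force'],s['grip_width'])"
```

```text
pos [0.3793 0.316  0.2155] t 57.45 shift total [-8.25  5.25  1.29] rows 10 each [-0.825  0.525  0.129]
turn total [ 0.02 -0.01 -0.01]
shift after turn [-8.25  5.25  1.29]
[-0.51788425 -0.56107416 -3.05531658] 0.06452033157284687
```

step_arm(
  steps=[
    {"xyz": [-0.825, 0.525, 0], "turn": [0, 0, 0], "gripper": -1},
    {"xyz": [-0.825, 0.525, 0], "turn": [0, 0, 0], "gripper": -1},
    {"xyz": [-0.825, 0.525, 0], "turn": [0, 0, 0], "gripper": -1},
    {"xyz": [-0.825, 0.525, 0], "turn": [0, 0, 0], "gripper": -1},
    {"xyz": [-0.825, 0.525, 0], "turn": [0, 0, 0], "gripper": -1},
    {"xyz": [-0.825, 0.525, 0], "turn": [0, 0, 0], "gripper": -1},
    {"xyz": [-0.825, 0.525, 0], "turn": [0, 0, 0], "gripper": -1},
    {"xyz": [-0.825, 0.525, 0], "turn": [0, 0, 0], "gripper": -1},
    {"xyz": [-0.825, 0.525, 0], "turn": [0, 0, 0], "gripper": -1},
    {"xyz": [-0.825, 0.525, 0], "turn": [0, 0, 0], "gripper": -1},
    {"xyz": [0, 0, 0], "turn": [0, 0, 0], "gripper": -1},
    {"xyz": [0, 0, 0], "turn": [0, 0, 0], "gripper": -1},
    {"xyz": [0, 0, 0.4], "turn": [0, 0, 0], "gripper": -1},
    {"xyz": [0, 0, 0.4], "turn": [0, 0, 0], "gripper": -1},
    {"xyz": [0, 0, 0.3], "turn": [0, 0, 0], "gripper": -1},
    {"xyz": [0, 0, 0.12], "turn": [0, 0, 0], "gripper": -1},
    {"xyz": [0, 0, 0], "turn": [0, 0, 0], "gripper": -1},
    {"xyz": [0, 0, 0], "turn": [0, 0, 0], "gripper": -1},
    {"xyz": [0, 0, 0], "turn": [0, 0, 0], "gripper": -1},
  ],
)

```text
time_s: 59.03
position: [0.5984, -0.0079, 0.1664]
tool_rot: [[-0.028, 1.0, 0.0], [1.0, 0.028, -0.0], [-0.0, 0.0, -1.0]]
ft_force: [0.4, -0.5, -0.8]
grip_width: 0.0643
```

step_arm(
  steps=[
    {"xyz": [0, 0, 0.04], "turn": [0, 0, 0], "gripper": -1},
    {"xyz": [0, 0, 0.03], "turn": [0, 0, 0], "gripper": -1},
    {"xyz": [0, 0, 0], "turn": [0, 0, 0], "gripper": -1},
    {"xyz": [0, 0, 0], "turn": [0, 0, 0], "gripper": -1},
  ],
)

```text
time_s: 59.37
position: [0.5982, -0.0082, 0.163]
tool_rot: [[-0.027, 1.0, -0.001], [1.0, 0.027, -0.0], [0.0, -0.001, -1.0]]
ft_force: [0.4, 0.7, -1.5]
grip_width: 0.0644
```

step_arm(
  steps=[
    {"xyz": [0, 0, 0.03], "turn": [0, 0, 0], "gripper": -1},
    {"xyz": [0, 0, 0], "turn": [0, 0, 0], "gripper": -1},
    {"xyz": [0, 0, 0], "turn": [0, 0, 0], "gripper": 0.8},
    {"xyz": [0, 0, 0], "turn": [0, 0, 0], "gripper": 0.8},
    {"xyz": [0, 0, 0], "turn": [0, 0, 0], "gripper": 0.8},
    {"xyz": [0, 0, 0], "turn": [0, 0, 0], "gripper": 0.8},
    {"xyz": [0, 0, -0.4], "turn": [0, 0, 0], "gripper": 0.8},
    {"xyz": [0, 0, -0.8], "turn": [0, 0, 0], "gripper": 0.8},
    {"xyz": [0, 0, -0.9], "turn": [0, 0, 0], "gripper": 0.8},
    {"xyz": [0.3, -0.9, 0], "turn": [0, 0, 0], "gripper": 1},
    {"xyz": [0.6, -0.75, 0], "turn": [0, 0, 0], "gripper": 1},
    {"xyz": [0.7, -0.65, 0], "turn": [0, 0, 0], "gripper": 1},
    {"xyz": [0.7, -0.65, 0], "turn": [0, 0, 0], "gripper": 1},
    {"xyz": [0.7, -0.65, 0], "turn": [0, 0, 0], "gripper": 1},
    {"xyz": [0, 0, 0], "turn": [0, 0, 0], "gripper": 1},
    {"xyz": [0, 0, 0], "turn": [0, 0, 0], "gripper": 1},
  ],
)

```text
time_s: 60.7
position: [0.4503, 0.1089, 0.2466]
tool_rot: [[-0.029, 1.0, 0.001], [1.0, 0.029, -0.0], [-0.0, 0.001, -1.0]]
ft_force: [-0.3, -0.0, 0.5]
grip_width: 0.0854
```

```bash
python3 - <<'E'
from h import *
im,d=grab('top'); W=pts('top',d); hsv=cv2.cvtColor(im,cv2.COLOR_RGB2HSV); stackboard(W,hsv,.183)
m=(W[...,2]>.205)&(W[...,0]>.655)&(abs(W[...,1])<.08); print('tab',rect(m,.235))
for v in (190,196):
    r=hsv[v,295:370,1].astype(int); on=np.where(r<32)[0]; p=ray('top',[(295+on.min()-.5,v),(295+on.max()+.5,v)],.072); print('shelf mid',p.mean(0).round(4)[:2])
i2,d2=grab('side'); W2=pts('side',d2); hs=cv2.cvtColor(i2,cv2.COLOR_RGB2HSV)
q=(W2[...,0]>.5)&(W2[...,0]<.69)&(abs(W2[...,1])<.1)&(W2[...,2]>.05)&(hs[...,1]<40)&(hs[...,2]>80)
print(planes(q&(W2[...,2]<.08),W2,1),planes(q&(W2[...,2]>.1)&(W2[...,0]>.655),W2,1))
t=(abs(W2[...,0]-.598)<.04)&(abs(W2[...,1]+.007)<.03)&(W2[...,2]>.165)&(W2[...,2]<.2); print('top',planes(t,W2,1,.004))
save('s12.png',np.hstack([cv2.resize(i2[110:240,300:440],(420,390)),cv2.resize(im[125:235,260:390],(380,390))]))
E
```

```text
stack [596.6  -6.3  89.7  64.7   1.1] 685 green [596.1  -6.4  75.   53.1   1.3]
tab [668.4  -4.8  68.3  14.6 -89. ]
shelf mid [ 0.5834 -0.0083]
shelf mid [ 0.5641 -0.0071]
[(439, array([ 0.6002, -0.0438,  0.0641]), array([-0.0126, -0.0101, -0.9999]))] [(498, array([ 0.6708, -0.0342,  0.1524]), array([ 0.9998,  0.0215, -0.0038]))]
top [(152, array([ 0.6054, -0.0037,  0.1758]), array([ 0.0836,  0.0058, -0.9965]))]
```

View pics/s12.png

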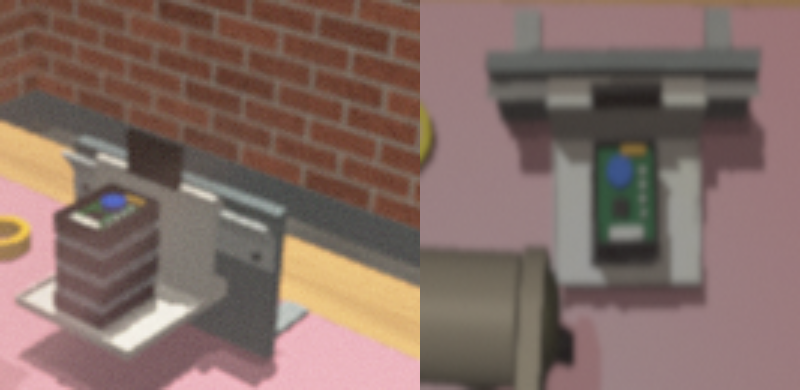

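The last picture shows a neat stack of four boards with three sheets between them. The shelf is level, and the top board's centre is at (0.596, -0.006), close to shelf_middle at (0.598, -0.007). I hand the job in.

```bash
python3 -c "
from rig import order
print(order.close_job())"
```

```text
the job is handed in; nothing more can be done
None
```

I hung the shelf on the cleat and stacked all four boards on it, with one separator sheet between each pair (all three sheets used). I handed the job in at about 61 s.

**Last checks:**
- **Shelf:** it was level to within about 1°, with its floor top at z ≈ 0.064 (about 0.065 when fully home). Its centre was roughly 5 mm from the cleat's middle.
- **Stack:** the top board was about 2 mm from shelf_middle and square to within 1°. The lower layers, measured as I placed them, were within about 4 mm.
- **Not confirmed:** a plane fitted to the top board's surface showed about 4.8° of tilt. That would be over the limit (0.08 rad, about 4.6°), but I put it down to the uneven components, because the stack looks level in the picture.
- **Carton, tape and screwdriver:** I never went near them, but I did not measure them again at the end.

**Things that went wrong on the way:**
- **Fingertip position:** the fingertips sat about 10 mm behind the reported tool point when open, not 19 mm ahead as the data sheet says. Three grasps closed too high because of this. I repeated each one lower, and nothing had been moved.
- **High force:** one of those misses pressed on the bench sheet with 98 N at the wrist (limit 120 N).
- **Third board:** it pressed on the stack with about 15 N, so I backed off before letting go.

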